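# Pack the charged tool batteries for the van and put the rest on charge

### The job

Load every battery pack that is seated in a charger bay into the carry tray, upright end to end in one row starting hard against its fixed end plate, then bring the sliding stop up snug against the last pack and clamp its knob so that nothing can shift in the van; the stop stands clamped somewhere along the tray, so free it before you slide it. A pack lying skew on top of a bay has made no contact and has not charged: seat it squarely down in a bay, and likewise seat every pack waiting on the rubber mat in a free bay. Leave the multimeter, screwdriver and spray can alone.

Things in the scene. Friction and masses are not known exactly. Their poses are not given: they have to be found in the camera images.
- pack1: battery pack, dark plastic block 84 long (its x), 52 wide (its y), 56 mm high, 0.3 to 0.43 kg, all alike, grasp across the 52 mm. Origin: centre of underside, z up. May be absent (None). At the start: seated in a bay (origin 12 mm below the bay's point, square with it), or skew on the deck over a bay (origin level with the deck, turned 0.27 to 0.42 rad), or waiting on the mat
- pack2: battery pack, dark plastic block 84 long (its x), 52 wide (its y), 56 mm high, 0.3 to 0.43 kg, all alike, grasp across the 52 mm. Origin: centre of underside, z up. May be absent (None). At the start: seated in a bay (origin 12 mm below the bay's point, square with it), or skew on the deck over a bay (origin level with the deck, turned 0.27 to 0.42 rad), or waiting on the mat
- pack3: battery pack, dark plastic block 84 long (its x), 52 wide (its y), 56 mm high, 0.3 to 0.43 kg, all alike, grasp across the 52 mm. Origin: centre of underside, z up. May be absent (None). At the start: seated in a bay (origin 12 mm below the bay's point, square with it), or skew on the deck over a bay (origin level with the deck, turned 0.27 to 0.42 rad), or waiting on the mat
- pack4: battery pack, dark plastic block 84 long (its x), 52 wide (its y), 56 mm high, 0.3 to 0.43 kg, all alike, grasp across the 52 mm. Origin: centre of underside, z up. May be absent (None). At the start: seated in a bay (origin 12 mm below the bay's point, square with it), or skew on the deck over a bay (origin level with the deck, turned 0.27 to 0.42 rad), or waiting on the mat
- pack5: battery pack, dark plastic block 84 long (its x), 52 wide (its y), 56 mm high, 0.3 to 0.43 kg, all alike, grasp across the 52 mm. Origin: centre of underside, z up. May be absent (None). At the start: seated in a bay (origin 12 mm below the bay's point, square with it), or skew on the deck over a bay (origin level with the deck, turned 0.27 to 0.42 rad), or waiting on the mat
- pack6: battery pack, dark plastic block 84 long (its x), 52 wide (its y), 56 mm high, 0.3 to 0.43 kg, all alike, grasp across the 52 mm. Origin: centre of underside, z up. May be absent (None). At the start: seated in a bay (origin 12 mm below the bay's point, square with it), or skew on the deck over a bay (origin level with the deck, turned 0.27 to 0.42 rad), or waiting on the mat
- charger: fixed grey four-bay charger, deck 114 x 386 mm (its x, y), 38 mm high, plus a 20 mm deep, 26 mm high control front on its -x side. Origin: centre of the deck's footprint on the table. Bays in a row along its y, 92 mm apart, each a well 88 (x) by 58 (y) by 12 mm deep: a seated pack lies along the charger's x (either way round), 2 mm play each end, 3 mm each side, 44 mm of it above the deck
- bay0 (a point): centre of bay 0's mouth, level with the deck (38 mm above the table); axes as the charger. Bay 0 is at the charger's -y end
- bay1 (a point): centre of bay 1's mouth, level with the deck (38 mm above the table); axes as the charger. Bay 0 is at the charger's -y end
- bay2 (a point): centre of bay 2's mouth, level with the deck (38 mm above the table); axes as the charger. Bay 0 is at the charger's -y end
- bay3 (a point): centre of bay 3's mouth, level with the deck (38 mm above the table); axes as the charger. Bay 0 is at the charger's -y end
- tray: fixed aluminium carry tray: a straight open channel along its x, 58 mm wide inside between side walls 4 mm thick that stand 10 mm above the floor; floor 4 mm above the table, 385 mm long inside; 50 mm high fixed end plate at its -x end, 26 mm high plate at its +x end. Origin: centre of its underside
- tray_end (a point): on the channel floor, middle of the inner face of the fixed end plate; x points along the channel towards the stop, z up
- stop (a joint): sliding end stop in the channel: value = clear distance in m from the fixed end plate to the stop's face, 0 to 0.30. Freed it slides with 1.5 N (e.g. led by its knob); clamped it holds about 60 N. A 46 mm high steel face plate with a block behind it, in all 80 mm long, 54 mm wide; block top 26 mm above the channel floor
- stop_face (a point): foot of the stop's face, on the channel floor's level and mid-line; packs bear against it from its -x side; axes as the tray
- knob (a joint): clamp knob on the stop, vertical axis: 0 = free, 1.4 = fully clamped, grows clockwise seen from above; it starts to bite at about 0.8, holds properly from 1.15, and stays where it is left; takes about 0.2 N m to turn
- knob_grip (a point): on the knob's axis, middle of its wing bar's height, 71 mm above the table, 45 mm behind the stop's face; the bar is 52 mm long, 12 mm thick and 22 mm high and lies along this point's x axis (along the channel at joint value 0); z up. Below the bar is a 20 mm round stem
- mat: fixed grey rubber mat 270 x 160 x 3 mm where packs wait to be charged; origin: centre of its underside
- meter: bystander: multimeter lying flat, 150 x 76 mm, 38 mm high; origin: centre of its underside
- screwdriver: bystander: screwdriver 180 mm long lying along its x; origin: underside
- cleaner: bystander: upright spray can, 52 mm diameter, 150 mm high; origin: centre of its underside

How it is judged:
At the end, for the whole second after the job is handed in: Packs first seated in bays stand upright in a gapless row from the end plate (each within 8 mm of its place), the last within 7 mm of the stop's face, knob at 1.15 rad or more; the skew pack and those from the mat are down in bays (within 7 mm, 8 mm below the deck), all at rest ((x of pack1 in the frame of tray_end between 0.038 and 0.05 m or (x of pack1 in the frame of tray_end between 0.122 and 0.134 m and (x of pack2 in the frame of tray_end between 0.038 and 0.05 m or x of pack3 in the frame of tray_end between 0.038 and 0.05 m)) or (x of pack1 in the frame of tray_end between 0.206 and 0.218 m and (x of pack2 in the frame of tray_end between 0.122 and 0.134 m or x of pack3 in the frame of tray_end between 0.122 and 0.134 m))) and y of pack1 in the frame of tray_end between -0.007 and 0.007 m and z of each of pack1, pack2, pack3 in the frame of tray_end below 0.004 m and angle between each of pack1, pack2, pack3, pack4, pack5, pack6's own z axis and vertical below 0.08 rad and linear speed of each of pack1, pack2, pack3, pack4, pack5, pack6 below 0.02 m/s and (x of pack2 in the frame of tray_end between 0.038 and 0.05 m or (x of pack2 in the frame of tray_end between 0.122 and 0.134 m and (x of pack1 in the frame of tray_end between 0.038 and 0.05 m or x of pack3 in the frame of tray_end between 0.038 and 0.05 m)) or (x of pack2 in the frame of tray_end between 0.206 and 0.218 m and (x of pack1 in the frame of tray_end between 0.122 and 0.134 m or x of pack3 in the frame of tray_end between 0.122 and 0.134 m))) and y of pack2 in the frame of tray_end between -0.007 and 0.007 m and (x of pack3 in the frame of tray_end between 0.038 and 0.05 m or (x of pack3 in the frame of tray_end between 0.122 and 0.134 m and (x of pack1 in the frame of tray_end between 0.038 and 0.05 m or x of pack2 in the frame of tray_end between 0.038 and 0.05 m)) or (x of pack3 in the frame of tray_end between 0.206 and 0.218 m and (x of pack1 in the frame of tray_end between 0.122 and 0.134 m or x of pack2 in the frame of tray_end between 0.122 and 0.134 m))) and y of pack3 in the frame of tray_end between -0.007 and 0.007 m and (x of pack1 in the frame of stop_face between -0.049 and -0.037 m or x of pack2 in the frame of stop_face between -0.049 and -0.037 m or x of pack3 in the frame of stop_face between -0.049 and -0.037 m) and value of joint knob above 1.15 rad and ((horizontal distance between pack4 and bay0 below 0.007 m and z of pack4 in the frame of bay0 below -0.008 m) or (horizontal distance between pack4 and bay1 below 0.007 m and z of pack4 in the frame of bay1 below -0.008 m) or (horizontal distance between pack4 and bay2 below 0.007 m and z of pack4 in the frame of bay2 below -0.008 m) or (horizontal distance between pack4 and bay3 below 0.007 m and z of pack4 in the frame of bay3 below -0.008 m)) and ((horizontal distance between pack5 and bay0 below 0.007 m and z of pack5 in the frame of bay0 below -0.008 m) or (horizontal distance between pack5 and bay1 below 0.007 m and z of pack5 in the frame of bay1 below -0.008 m) or (horizontal distance between pack5 and bay2 below 0.007 m and z of pack5 in the frame of bay2 below -0.008 m) or (horizontal distance between pack5 and bay3 below 0.007 m and z of pack5 in the frame of bay3 below -0.008 m)) and ((horizontal distance between pack6 and bay0 below 0.007 m and z of pack6 in the frame of bay0 below -0.008 m) or (horizontal distance between pack6 and bay1 below 0.007 m and z of pack6 in the frame of bay1 below -0.008 m) or (horizontal distance between pack6 and bay2 below 0.007 m and z of pack6 in the frame of bay2 below -0.008 m) or (horizontal distance between pack6 and bay3 below 0.007 m and z of pack6 in the frame of bay3 below -0.008 m))); the robot touches nothing.
It fails at once if the multimeter is shifted by more than 30 mm or tipped (distance of meter from where it was at the start of the episode above 0.03 m).
It fails at once if the screwdriver is shifted by more than 30 mm or tipped (distance of screwdriver from where it was at the start of the episode above 0.03 m).
It fails at once if the spray can is shifted by more than 30 mm or tipped (distance of cleaner from where it was at the start of the episode above 0.03 m or angle between cleaner's own z axis and vertical above 0.5 rad).
It fails at once if the sliding stop is forced along (faster than 50 mm/s) while its knob is clamped (above 1.1 rad) (value of joint knob above 1.1 rad and (velocity of joint stop above 0.05 m/s or velocity of joint stop below -0.05 m/s)).
Of pack1, pack2, pack3, pack4 only 3 to 4 are there at a start; the rules pass over those that are not, and their reading is None.
Of pack5, pack6 only 1 to 2 are there at a start; the rules pass over those that are not, and their reading is None.
At some moment in a run one of pack5, pack6 may be knocked a few centimetres aside while the robot is not near it.
Once in a run the grip may slacken for a moment while it holds something.
It also fails if it takes over 210 s, if anything falls off the work surface, if the arm or the gripper's body presses on something with over 40 N, if the wrist force passes 120 N, or if a joint passes its speed limit or range.

### The arm

A 7-joint arm with a two-finger parallel gripper is mounted at the origin on the work surface. World frame = base frame: x ahead of the robot, y to its left, z up, the work surface at z = 0. Lengths are in m, angles in rad, forces in N, time in s.
With the tool pointing down it reaches from about 0.425 to 0.875 m from the base axis. Payload 4.7 kg.
Tool frame: the origin (TCP) lies midway between the tips of the shut fingers; the grasp point (between the pads) lies 19 mm behind it; z points along the fingers, y is the direction in which the jaws open and shut (so a half turn about z gives the same grasp; the last joint's range is limited). The gripper opens to 87 mm and grips with 3 to 60 N. Pads are 19 mm wide; open, the fingers measure 117 mm over their backs; the gripper's body (75 mm by 190 mm) begins 51 mm behind the grasp point.
Start: joints at [-1.091, 0.321, -0.07, 1.45, 0.023, 1.371, -0.057], TCP at [0.292, 0.581, 0.223] pointing down, gripper open.
Joint ranges: [-2.86, 2.86], [-0.3, 2.09], [-1.38, 1.24], [0.06, 2.45], [-1.56, 4.7], [0.09, 2.05], [-2.69, 2.69]. Speed limits (rad/s): [2.57, 2.57, 3.14, 3.14, 3.14, 3.14, 3.14].

### API

Orientations are given as a rotation vector (axis times angle).
In Python, from bench import monitor, eyes, order gives the robot as it stands. The module is installed in compiled form; this text tells all that it offers.
- The arm moves only by the shell command python3 -m pendant 'ROWS' [FORCE]. ROWS is JSON, a list of rows, each a list of 3 entries, a list of its own where there are three numbers: the turn, a rotation vector about the tool's x, y, z in degrees, then the shift along the tool's x, y, z in m, then the gripper command: -1 is fully open, 1 is shut, values between are in proportion. In form: [[[rx, ry, rz], [tx, ty, tz], hand], ...]. A call has 1 to 8 rows; each row shifts and turns the commanded pose from where the row before left it, along the tool's axes as they then stand; what a row does not reach is not made up. A row lasts 1/8 s, in which the tool goes at most 62.5 mm and 10.7 degrees, less where a joint would pass 70% of its speed; a pose out of reach is approached as far as the arm can. A call is refused whole if a number of a shift passes 0.0625 or a number of a turn 10.7, either way. A call with a gripper value outside its range is refused whole. The fingers move at their own pace and stop on an object; FORCE is the grip in N (left out, the last holds). Time passes only in rows, so rows that do not move let the fingers close. It gives the time, the measured TCP pose, the force and the opening at its end, in the units of the state.
- monitor.get_state(): the state, without advancing time (a new reading comes with each control period).
- eyes.get_image(name): name is "side" or "top"; returns a dict with "color" (480x640x3 uint8, red, green, blue), "range_z" (480x640 float32, m along the optical axis (not along the pixel's ray), 0 where there is no reading), "fx", "fy", "cx", "cy" (pixels), "world_to_cam" (4x4, takes a point from world to camera coordinates). Camera axes: x right, y up, looking along -z (the intrinsics and any distortion apply to the point x, -y, -z); pixel columns grow to the right and rows downward; lengths in m; the calibration is good to about 2 mm. A picture is of the moment at which its call begins.
- order.close_job(): hands the job in, once; it reports no verdict.
The state is a dict: "time": time; "joint_positions": joint angles; "qd": joint speeds; "joint_torque": joint torques, N m; "position": TCP position; "tool_rot": TCP orientation; "ft_force": force on the tool from outside, world axes, zero at the start; "torque": the same for the moment, N m; "grip_width": opening from 0.0 (shut) to 1.0 (fully open).
Only numpy, scipy, OpenCV 4.12 (cv2) and the standard library are available. Lean on these libraries where they do the work, as an engineer would, in place of code of your own. Each camera call takes 0.05 s, during which the arm holds its last target.

## Working session

There is one attempt and no reset: what is moved stays moved. The work goes in short steps, Python scripts to look and compute and a shell command to move; the robot and the scene stay as the last step left them, time stands still between calls to the robot, and variables do not carry over. Pictures are saved under pics/ and viewed, and the job is handed in when it is done.

```bash
mkdir -p pics; ls; python3 - <<'E'
from bench import monitor, eyes
import cv2, numpy as np
s=monitor.get_state()
for k in s: print(k, np.round(s[k],4))
for n in ("top","side"):
    im=eyes.get_image(n)
    cv2.imwrite(f"pics/{n}0.png",im["color"][:,:,::-1])
    print(n,{k:np.round(im[k],4) for k in im if k not in("color","range_z")}, [k for k in im])
    np.savez(f"{n}0.npz",**im)
E
```

```text
pics
time 0.0
joint_positions [-1.0909  0.3218 -0.0701  1.4517  0.0226  1.3708 -0.0569]
qd [-0.0014  0.0016 -0.0004 -0.0009  0.001  -0.0004  0.0005]
joint_torque [ 3.00000e-04 -4.91286e+01 -4.03800e-01 -3.12531e+01 -6.39000e-02
  4.37000e-02  2.00000e-04]
position [0.2917 0.5803 0.2215]
tool_rot [-7.2490e-01 -3.0564e+00  2.8000e-03]
ft_force [ 1.1136 -0.1274  0.109 ]
torque [-0.0101  0.039  -0.0171]
grip_width 0.9992
top {'fx': np.float64(554.1858), 'fy': np.float64(554.1858), 'cx': np.float64(313.7923), 'cy': np.float64(247.7661), 'world_to_cam': array([[ 0.0216, -0.9997,  0.0085,  0.0039],
       [ 0.9952,  0.0223,  0.0952, -0.5321],
       [-0.0953,  0.0064,  0.9954, -1.1302],
       [ 0.    ,  0.    ,  0.    ,  1.    ]])} ['color', 'range_z', 'fx', 'fy', 'cx', 'cy', 'world_to_cam']
side {'fx': np.float64(503.3781), 'fy': np.float64(503.3781), 'cx': np.float64(327.9296), 'cy': np.float64(235.8981), 'world_to_cam': array([[ 0.9738, -0.2275,  0.0043, -0.5298],
       [ 0.1675,  0.7292,  0.6635, -0.1353],
       [-0.1541, -0.6454,  0.7482, -0.9899],
       [ 0.    ,  0.    ,  0.    ,  1.    ]])} ['color', 'range_z', 'fx', 'fy', 'cx', 'cy', 'world_to_cam']
```

View pics/top0.png

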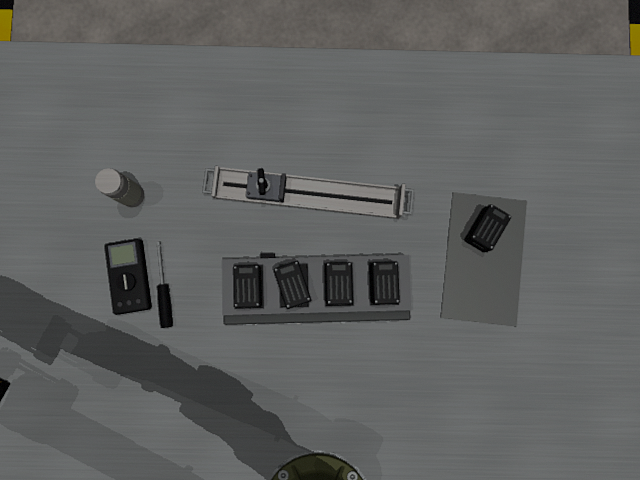

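View pics/side0.png

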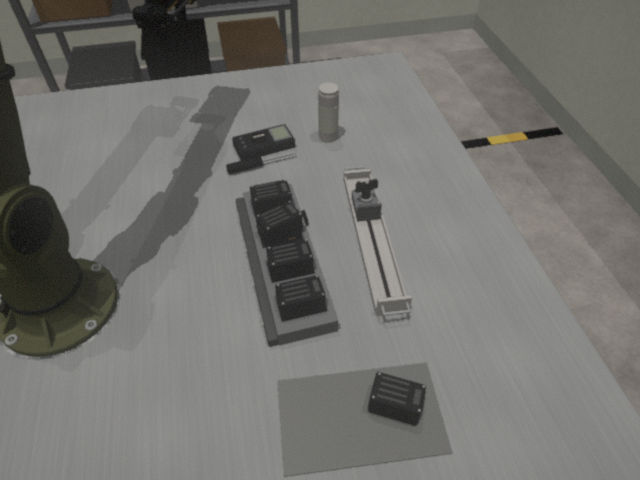

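The top view shows four packs on the charger: columns 248, 292 (skew), 339 and 384, all near row 285. One more pack is on the mat at (487,228). The tray runs from column 210 to 405, with the stop at about 266 and the knob bar crosswise. Next I'll measure with the depth image.

```bash
cat > h.py <<'E'
import numpy as np, cv2
from bench import monitor, eyes
def cloud(im):
    H,W=im["range_z"].shape
    u,v=np.meshgrid(np.arange(W),np.arange(H)); d=im["range_z"].astype(float)
    x=(u-im["cx"])/im["fx"]*d; y=-(v-im["cy"])/im["fy"]*d
    P=np.stack([x,y,-d,np.ones_like(d)],-1)
    w=P@np.linalg.inv(im["world_to_cam"]).T
    w=w[...,:3]; w[d==0]=np.nan
    return w
def ray(im,u,v,z):
    T=np.linalg.inv(im["world_to_cam"]); c=T[:3,3]
    d=T[:3,:3]@np.array([(u-im["cx"])/im["fx"],-(v-im["cy"])/im["fy"],-1]); 
    return c+d*(z-c[2])/d[2]
def blobs(w,lo,hi,box,minn=60):
    m=(w[...,2]>lo)&(w[...,2]<hi)&(w[...,0]>box[0])&(w[...,0]<box[1])&(w[...,1]>box[2])&(w[...,1]<box[3])
    m=cv2.morphologyEx(m.astype(np.uint8),cv2.MORPH_OPEN,np.ones((3,3)))
    n,l,st,c=cv2.connectedComponentsWithStats(m,connectivity=4)
    out=[]
    for i in range(1,n):
        if st[i,4]<minn: continue
        p=w[l==i]
        r=cv2.minAreaRect((p[:,:2]*1000).astype(np.float32))
        # long axis angle
        (cx,cy),(a,b),t=r
        if a<b: a,b=b,a; t+=90
        t=(t+90)%180-90
        out.append((cx,cy,a,b,t,np.median(p[:,2])*1000,st[i,4],c[i]))
        print("ctr %.1f %.1f size %.0f x %.0f ang %.1f z %.1f n %d px %s"%(cx,cy,a,b,t,np.median(p[:,2])*1000,st[i,4],np.round(c[i])))
    return out
def st():
    s=monitor.get_state(); 
    from scipy.spatial.transform import Rotation as R
    M=R.from_rotvec(s["tool_rot"]).as_matrix()
    print("t %.2f pos %s w %.3f F %s T %s"%(s["time"],np.round(s["position"],4),s["grip_width"],np.round(s["ft_force"],1),np.round(s["torque"],2)))
    print(" tool x",np.round(M[:,0],3),"y",np.round(M[:,1],3),"z",np.round(M[:,2],3),"q",np.round(s["joint_positions"],2))
E
python3 - <<'E'
from h import *
st()
for n in("top","side"):
    im=dict(np.load(n+"0.npz")); w=cloud(im); print(n,w.shape)
    B=(0.3,0.85,-0.5,0.3)
    for lo,hi in((.05,.066),(.066,.079),(.078,.0865),(.0865,.1),(.03,.043),(.0035,.012),(.012,.02)):
        print(lo,hi); blobs(w,lo,hi,B)
    r=w[430:470,560:620] ; print(np.nanmedian(w[400:420,560:600,2]))
E
```

```text
t 0.10 pos [0.2918 0.5803 0.2216] w 1.002 F [-1.5  0.5  0.8] T [0.05 0.01 0.01]
 tool x [-0.893  0.449 -0.   ] y [ 0.449  0.893 -0.002] z [-0.001 -0.002 -1.   ] q [-1.09  0.32 -0.07  1.45  0.02  1.37 -0.06]
top (480, 640, 3)
0.05 0.066
ctr 580.4 -343.4 size 86 x 53 ang -30.3 z 59.4 n 1054 px [490. 227.]
0.066 0.079
0.078 0.0865
ctr 653.4 124.3 size 36 x 11 ang 5.0 z 82.1 n 90 px [261. 184.]
ctr 461.5 -126.7 size 83 x 51 ang 3.3 z 82.5 n 961 px [385. 283.]
ctr 458.0 -34.4 size 83 x 50 ang 1.1 z 82.5 n 962 px [339. 283.]
ctr 448.5 148.5 size 83 x 52 ang 3.0 z 82.2 n 962 px [246. 286.]
0.0865 0.1
ctr 453.9 57.9 size 85 x 52 ang 19.9 z 94.4 n 1135 px [292. 284.]
0.03 0.043
ctr 455.9 10.2 size 386 x 114 ang -87.3 z 38.2 n 5183 px [317. 285.]
0.0035 0.012
0.012 0.02
0.0008419676464352932
side (480, 640, 3)
0.05 0.066
ctr 438.2 122.4 size 60 x 9 ang 2.1 z 58.2 n 130 px [267. 205.]
ctr 459.2 33.4 size 82 x 8 ang 16.6 z 57.7 n 183 px [284. 234.]
ctr 457.6 -59.6 size 78 x 5 ang 1.7 z 57.5 n 191 px [292. 269.]
ctr 460.6 -151.4 size 83 x 7 ang 0.4 z 57.8 n 209 px [302. 307.]
ctr 579.1 -344.4 siz
[... 484 characters left out ...]
 53 ang 1.4 z 80.9 n 793 px [288. 252.]
ctr 459.9 -127.8 size 83 x 53 ang 1.8 z 80.8 n 987 px [299. 290.]
0.0865 0.1
ctr 452.9 57.6 size 86 x 53 ang 20.6 z 92.6 n 787 px [278. 216.]
0.03 0.043
ctr 500.2 163.4 size 78 x 12 ang 89.1 z 37.1 n 100 px [293. 197.]
ctr 454.8 9.6 size 388 x 114 ang -87.4 z 36.6 n 2372 px [290. 287.]
ctr 657.8 117.0 size 28 x 18 ang -13.6 z 36.5 n 71 px [365. 199.]
ctr 655.4 80.7 size 52 x 7 ang -5.2 z 36.1 n 83 px [368. 210.]
ctr 464.6 -62.7 size 68 x 13 ang 1.3 z 36.7 n 162 px [296. 275.]
ctr 630.7 -177.2 size 63 x 24 ang -5.7 z 35.5 n 203 px [395. 308.]
ctr 585.0 -376.7 size 30 x 3 ang -28.9 z 36.2 n 61 px [406. 415.]
0.0035 0.012
0.012 0.02
-0.0012243085118696095
```

```bash
python3 - <<'E'
import cv2
a=cv2.imread("pics/top0.png")
cv2.imwrite("pics/c1.png",cv2.resize(a[150:335,195:420],None,fx=3.5,fy=3.2,interpolation=cv2.INTER_CUBIC)[:600,:800])
E
```

```text
(no output)
```

View pics/c1.png

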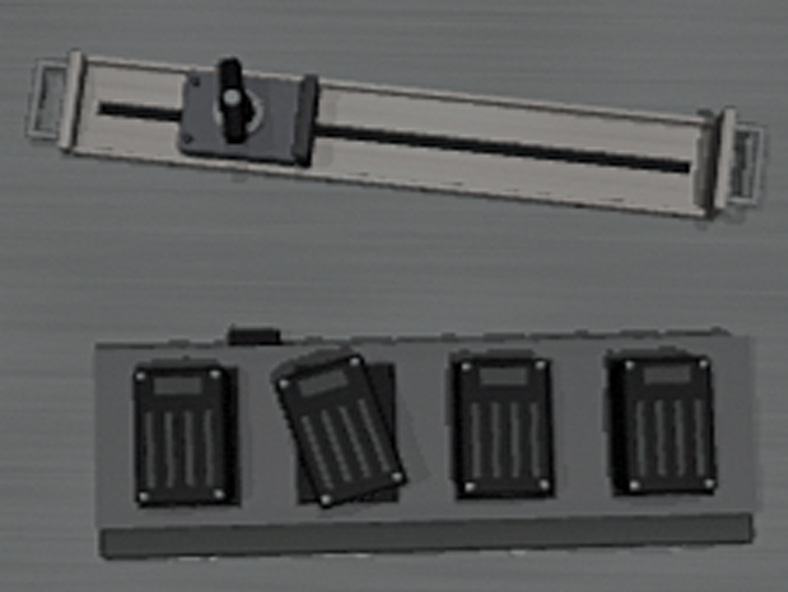

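```bash
python3 - <<'E'
from h import *
for n in("top","side"):
    im=dict(np.load(n+"0.npz")); w=cloud(im)
    box=(w[...,0]>.58)&(w[...,0]<.73)&(w[...,1]>-.24)&(w[...,1]<.28)
    z=w[...,2]-(0.0008 if n=="top" else -.0012)
    print(n)
    # bright tray mask
    hsv=cv2.cvtColor(im["color"],cv2.COLOR_RGB2HSV)
    for name,lo,hi in(("endplates hi",.049,.058),("mid",.024,.034),("faceplate",.046,.0535),("knob",.075,.09)):
        m=box&(z>lo)&(z<hi); 
        nn,l,s,c=cv2.connectedComponentsWithStats(m.astype(np.uint8))
        for i in range(1,nn):
            if s[i,4]<12: continue
            p=w[l==i]; r=cv2.minAreaRect((p[:,:2]*1000).astype(np.float32)); print(name,np.round(r[0],1),np.round(r[1],1),round(r[2],1),"n",s[i,4],"z %.4f"%np.median(p[:,2]),np.round(c[i]))
    # walls: max z per slice along y
    m=box&(z>.009)&(z<.018)
    p=w[m]
    A=[]
    # line fits of the two walls, by nominal axis
    for yb in np.arange(-.16,.2,.04):
        q=p[abs(p[:,1]-yb)<.01]
        if len(q): print("y %.2f"%yb, np.round(np.sort(q[:,0])*1000).astype(int)[::max(1,len(q)//14)])
E
```

```text
top
endplates hi [656.8  84.8] [ 7.7 53.4] 84.9 n 67 z 0.0517 [282. 187.]
endplates hi [ 649.9 -163.9] [ 8. 32.] 81.0 n 40 z 0.0517 [402. 191.]
endplates hi [ 616.4 -161. ] [ 5.7 27.8] 80.4 n 27 z 0.0514 [401. 208.]
mid [669.  228.2] [ 7.8 62.7] 85.3 n 77 z 0.0268 [214. 181.]
mid [660.6 125.4] [70.6 54.9] 84.3 n 630 z 0.0300 [263. 186.]
faceplate [656.8  84.8] [ 7.9 53.4] 85.1 n 95 z 0.0508 [282. 186.]
faceplate [ 634.3 -162.5] [ 8.7 63.6] 85.2 n 116 z 0.0501 [401. 199.]
knob [660.4 125.6] [52.1 12.1] 5.5 n 152 z 0.0817 [261. 180.]
y -0.16 [602 603 605 606 616 622 632 639 651 660 665 665 667 669]
y -0.12 [606 606 606 607 608 608 610 610 666 668 668 669 670 670 672]
y -0.08 [609 610 611 611 611 612 613 634 664 671 672 673 674 675 677]
y -0.04 [612 613 614 615 615 616 617 659 675 675 677 677 677 679 679]
y 0.00 [616 616 617 618 618 618 618 619 620 621 678 679 679 680 680 680 680 681
 682 683]
y 0.04 [619 619 621 621 621 621 623 623 624 624 681 682 683 683 684 684 684 685
 686 687]
y 0.08 [623 624 624 625 625 625 626 626 627 627 631 631 649 666 670 685 686 687
 689 690]
y 0.12 [626 628 
[... 975 characters left out ...]
 638 642 648 652 657]
y -0.12 [604 604 605 606 606 607 607 608 609 666 667 667 668 668 668 669 670 670
 670 671]
y -0.08 [607 608 609 609 609 609 610 611 611 612 670 670 670 671 672 672 672 673
 674 675]
y -0.04 [611 611 612 612 613 614 614 615 616 672 673 673 674 674 675 676 676 676
 677 677 678]
y 0.00 [614 615 616 616 617 618 618 618 677 677 678 678 679 679 680 680 681 683]
y 0.04 [619 619 620 621 621 621 622 623 681 681 682 682 683 683 683 685 687]
y 0.08 [622 624 626 630 636 642 649 652 659 664 669 674 680 685 688]
y 0.12 [626 626 626 627 627 627 628 628 628 629 629 629 630 631 631 631 633 633
 633 691 692 692]
y 0.16 [629 630 631 631 631 632 632 633 633 634 635 635 694 694 695 695 696]
```

Measurements agree with the given sizes:

| Item | Measured |
|---|---|
| Tray axis | yaw 84.9°, midline x = 0.6488 + 0.0895·y |
| Fixed plate inner face | y ≈ -0.159 |
| Stop face | about 0.240 from the end plate; 0.252 needed |
| Knob | (0.660, 0.125), clamped |
| Charger | centre (0.4555, 0.010), yaw 2.7° |

Knob first.

```bash
cat >> h.py <<'E'
def go(x,y,z,yaw):
    "remaining turn (tool deg) and shift (tool axes after the turn, mm) to reach tcp xyz with tool y at yaw deg, pointing down"
    from scipy.spatial.transform import Rotation as R
    s=monitor.get_state(); M=R.from_rotvec(s["tool_rot"])
    c,n=np.cos(np.radians(yaw)),np.sin(np.radians(yaw))
    yv=np.array([c,n,0]); zv=np.array([0,0,-1.]); xv=np.cross(yv,zv)
    T=np.stack([xv,yv,zv],1)
    rv=(M.inv()*R.from_matrix(T)).as_rotvec(degrees=True)
    d=np.array([x,y,z])-s["position"]
    print("t %.2f"%s["time"],"pos",np.round(s["position"]*1000,1),"turn",np.round(rv,1),"shift now-axes",np.round(M.inv().apply(d)*1000,1),"after-turn axes",np.round(T.T@d*1000,1),"w %.3f"%s["grip_width"],"F",np.round(s["ft_force"],1))
# tray point at s metres from end plate, q across
U=np.array([np.cos(np.radians(84.9)),np.sin(np.radians(84.9))])
def tray(sv): return np.array([0.6346,-0.159])+U*sv
def bay(k):
    a=np.radians(92.6); return np.array([0.4555,0.0103])+(k-1.5)*0.092*np.array([np.cos(a),np.sin(a)])
E
python3 -m pendant '[[[0,0,0],[-0.0533,-0.0241,0],-0.3],[[0,0,0],[-0.0533,-0.0241,0],-0.3],[[0,0,0],[-0.0533,-0.0241,0],-0.3],[[0,0,0],[-0.0533,-0.0241,0],-0.3],[[0,0,0],[-0.0533,-0.0241,0],-0.3],[[0,0,0],[-0.0533,-0.0241,0],-0.3],[[0,0,0],[-0.0533,-0.0241,0],-0.3],[[0,0,0],[-0.0533,-0.0241,0],-0.3]]'
python3 -m pendant '[[[0,0,0],[-0.0533,-0.0241,0],-0.3],[[0,0,0],[-0.0533,-0.0241,0],-0.3],[[0,0,10.6],[0,0,0],-0.3],[[0,0,10.6],[0,0,0],-0.3],[[0,0,10.6],[0,0,0],-0.3],[[0,0,10.6],[0,0,0],-0.3],[[0,0,10.6],[0,0,0],-0.3],[[0,0,10.6],[0,0,0],-0.3]]'
python3 -m pendant '[[[0,0,10.6],[0,0,0],-0.3],[[0,0,10.6],[0,0,0],-0.3],[[0,0,10.6],[0,0,0],-0.3],[[0,0,10.6],[0,0,0],-0.3],[[0,0,10.6],[0,0,0],-0.3],[[0,0,10.6],[0,0,0],-0.3],[[0,0,10.6],[0,0,0],-0.3],[[0,0,10.6],[0,0,0],-0.3]]'
python3 -c "
from h import *
go(.6597,.1253,.062,-84.9); st()
for k in range(4): print(bay(k))"
```

```text
time: 1.1
position: [0.5871, 0.2154, 0.2222]
tool_rot: [-0.725, -3.056, 0.0]
ft_force: [0.7, 0.7, 0.3]
grip_width: 0.651
time: 2.1
position: [0.6596, 0.1261, 0.2219]
tool_rot: [-2.233, -2.209, 0.001]
ft_force: [0.5, -0.7, 0.5]
grip_width: 0.647
time: 3.1
position: [0.6596, 0.1261, 0.2219]
tool_rot: [3.139, 0.125, -0.002]
ft_force: [-0.1, -0.0, 0.1]
grip_width: 0.65
t 3.10 pos [659.6 126.1 221.9] turn [ 0.   0.1 -0.5] shift now-axes [  0.2   0.8 159.9] after-turn axes [  0.    0.8 159.9] w 0.650 F [-0.1 -0.   0.1]
t 3.10 pos [0.6596 0.1261 0.2219] w 0.650 F [-0.1 -0.   0.1] T [-0.    0.17  0.  ]
 tool x [ 0.997  0.08  -0.001] y [ 0.08  -0.997  0.   ] z [-0.001 -0.    -1.   ] q [-0.72  0.42  0.67  1.41 -0.26  1.4  -1.54]
[ 0.46176009 -0.12755794]
[ 0.4575867  -0.03565265]
[0.4534133  0.05625265]
[0.44923991 0.14815794]
```

```bash
python3 -m pendant '[[[0,0,0],[0,0.0004,0.055],-0.3],[[0,0,0],[0,0.0004,0.055],-0.3],[[0,0,-0.5],[0,0,0.03],-0.3],[[0,0,0],[0,0,0.0195],-0.3],[[0,0,0],[0,0,0],1],[[0,0,0],[0,0,0],1],[[0,0,0],[0,0,0],1],[[0,0,0],[0,0,0],1]]' 25
python3 -c "
from h import *
go(.6597,.1253,.062,-84.9); st()"
```

```text
time: 4.1
position: [0.6607, 0.1254, 0.0642]
tool_rot: [-3.137, -0.148, -0.003]
ft_force: [0.3, -0.4, -0.2]
grip_width: 0.281
t 4.10 pos [660.7 125.4  64.2] turn [-0.  -0.1  0.3] shift now-axes [-1.   0.   2.2] after-turn axes [-1.   0.   2.2] w 0.281 F [ 0.3 -0.4 -0.2]
t 4.10 pos [0.6607 0.1254 0.0642] w 0.281 F [ 0.3 -0.4 -0.2] T [-0.03  0.15 -0.04]
 tool x [0.996 0.094 0.002] y [ 0.094 -0.996 -0.001] z [ 0.002  0.001 -1.   ] q [-0.69  0.54  0.62  1.59 -0.34  1.12 -1.46]
```

```bash
python3 -m pendant '[[[0,0,0],[0,0,0],1],[[0,0,0],[0,0,0],1],[[0,0,0],[0,0,0],1]]' 40
python3 -m pendant '[[[0,0,-10],[0,0,0],1],[[0,0,-10],[0,0,0],1],[[0,0,-10],[0,0,0],1],[[0,0,-10],[0,0,0],1],[[0,0,-10],[0,0,0],1],[[0,0,-10],[0,0,0],1],[[0,0,-10],[0,0,0],1],[[0,0,-10],[0,0,0],1]]'
python3 -c "
from h import *
go(.6597,.1253,.062,-5); st()"
```

```text
time: 4.47
position: [0.6602, 0.1257, 0.0635]
tool_rot: [-3.137, -0.149, -0.001]
ft_force: [-1.0, 1.1, 2.4]
grip_width: 0.138
time: 5.48
position: [0.6608, 0.1252, 0.0635]
tool_rot: [2.303, 2.136, 0.002]
ft_force: [0.1, -0.3, 0.6]
grip_width: 0.133
t 5.47 pos [660.8 125.2  63.5] turn [ 0.1 -0.   0.7] shift now-axes [ 0.1 -1.1  1.5] after-turn axes [ 0.  -1.1  1.5] w 0.133 F [ 0.1 -0.3  0.6]
t 5.47 pos [0.6608 0.1252 0.0635] w 0.133 F [ 0.1 -0.3  0.6] T [ 0.07 -0.11 -0.4 ]
 tool x [0.075 0.997 0.   ] y [ 0.997 -0.075  0.002] z [ 0.002  0.    -1.   ] q [-0.49  0.49  0.34  1.58 -0.18  1.1  -0.18]
```

```bash
python3 -m pendant '[[[0,0,0.7],[0.004,0,0],1],[[0,0,0],[0.009,0,0],1],[[0,0,0],[0.009,0,0],1],[[0,0,0],[0.009,0,0],1],[[0,0,0],[0.009,0,0],1],[[0,0,0],[0.005,0,0],1],[[0,0,0],[0,0,0],1]]'
python3 -c "
from h import *
st()"
```

```text
time: 6.35
position: [0.6649, 0.1718, 0.0635]
tool_rot: [2.321, 2.118, 0.004]
ft_force: [4.3, 1.1, 1.7]
grip_width: 0.132
t 6.35 pos [0.6649 0.1718 0.0635] w 0.132 F [4.3 1.1 1.7] T [ 0.13 -1.03 -0.11]
 tool x [0.091 0.996 0.002] y [ 0.996 -0.091  0.002] z [ 0.002  0.002 -1.   ] q [-0.54  0.52  0.33  1.54 -0.18  1.11 -0.26]
```

```bash
python3 -m pendant '[[[0,0,0],[0,0,0],-0.2],[[0,0,0],[0,0,0],-0.2],[[0,0,0],[0,0,0],-0.5],[[0,0,0],[0,0,-0.03],-0.5],[[0,0,0],[0,0,-0.05],-0.5],[[0,0,0],[0,0,-0.05],-0.5]]'
python3 - <<'E'
from h import *
b=bay(2)
go(b[0],b[1],.2,-70)
im=eyes.get_image("side"); cv2.imwrite("pics/side1.png",im["color"][:,:,::-1])
w=cloud(im); blobs(w,.075,.1,(.3,.85,-.5,.3)); blobs(w,.05,.066,(.5,.85,-.5,-.2))
E
```

```text
time: 7.1
position: [0.6628, 0.1695, 0.1929]
tool_rot: [-2.321, -2.115, 0.005]
ft_force: [0.9, -0.2, 0.2]
grip_width: 0.709
t 7.10 pos [662.8 169.5 192.9] turn [-0.1  0.2 64.7] shift now-axes [-132.2 -198.    -6.2] after-turn axes [-235.5   34.8   -7.1] w 0.709 F [ 0.9 -0.2  0.2]
ctr 663.4 170.7 size 50 x 12 ang 83.9 z 80.4 n 89 px [362. 169.]
ctr 448.1 148.6 size 85 x 58 ang 4.5 z 80.7 n 648 px [269. 190.]
ctr 452.4 56.5 size 85 x 54 ang 18.9 z 92.2 n 954 px [278. 218.]
ctr 457.5 -34.3 size 85 x 54 ang 1.1 z 80.7 n 914 px [289. 253.]
ctr 460.4 -127.3 size 85 x 54 ang 2.9 z 80.7 n 1088 px [299. 290.]
ctr 579.2 -344.2 size 85 x 53 ang -29.7 z 57.8 n 1627 px [397. 393.]
```

View pics/side1.png

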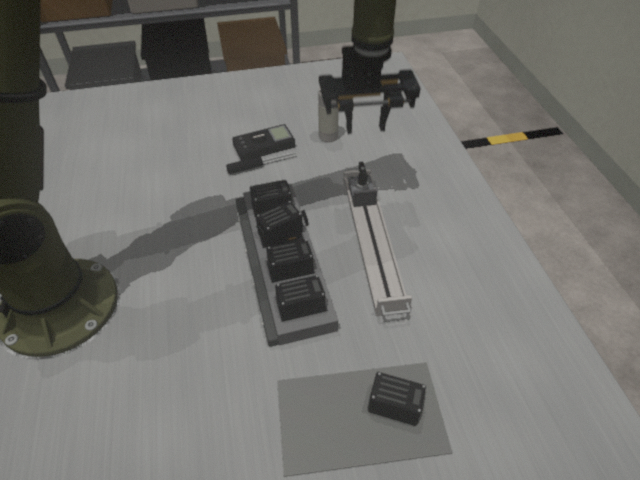

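The stop is free: knob at (0.663, 0.171), bar along the channel, gap ≈ 0.286. Next, the skew pack at (0.4534, 0.0578), turned 20°.

```bash
python3 -m pendant '[[[0,0,0],[-0.033,-0.0495,0],-0.6],[[0,0,0],[-0.033,-0.0495,0],-0.6],[[0,0,0],[-0.033,-0.0495,0],-0.6],[[0,0,0],[-0.033,-0.0495,0],-0.6],[[0,0,9.3],[0,0,0],-0.6],[[0,0,9.3],[0,0,0],-0.6],[[0,0,9.3],[0,0,0],-0.6],[[0,0,9.3],[0,0,0],-0.6]]' 30
python3 -m pendant '[[[0,0,9.3],[0,0,0],-0.6],[[0,0,9.3],[0,0,0],-0.6],[[0,0,9.3],[0,0,0],-0.6]]'
python3 -c "
from h import *
go(.4532,.0574,.060,-69.9); st()"
```

```text
time: 8.15
position: [0.4537, 0.0566, 0.1921]
tool_rot: [-2.878, -1.257, 0.003]
ft_force: [0.1, -0.2, 0.1]
grip_width: 0.797
time: 8.52
position: [0.4537, 0.0566, 0.192]
tool_rot: [3.097, 0.526, -0.004]
ft_force: [-0.5, 0.9, 0.1]
grip_width: 0.8
t 8.53 pos [453.7  56.6 192. ] turn [-0.   0.1 -0.8] shift now-axes [ 1.00e-01 -9.00e-01  1.32e+02] after-turn axes [ -0.2  -1.  132. ] w 0.800 F [-0.5  0.9  0.1]
t 8.53 pos [0.4537 0.0566 0.192 ] w 0.800 F [-0.5  0.9  0.1] T [-0.    0.08  0.01]
 tool x [ 0.944  0.33  -0.002] y [ 0.33  -0.944 -0.   ] z [-0.002 -0.    -1.   ] q [-0.53 -0.08  0.33  1.96  0.03  1.27 -1.44]
```

```bash
python3 -m pendant '[[[0,0,-0.8],[0,-0.001,0.05],-0.6],[[0,0,0],[0,0,0.05],-0.6],[[0,0,0],[0,0,0.032],-0.6],[[0,0,0],[0,0,0],1],[[0,0,0],[0,0,0],1],[[0,0,0],[0,0,0],1],[[0,0,0],[0,0,0],1],[[0,0,0],[0,0,0],1]]' 40
python3 -c "
from h import *
st()"
```

```text
time: 9.52
position: [0.4556, 0.0582, 0.0624]
tool_rot: [-3.091, -0.557, -0.004]
ft_force: [-1.1, 1.8, 5.9]
grip_width: 0.595
t 9.53 pos [0.4556 0.0582 0.0624] w 0.595 F [-1.1  1.8  5.9] T [-0.16  0.33 -0.1 ]
 tool x [0.937 0.349 0.003] y [ 0.349 -0.937 -0.   ] z [ 0.003  0.001 -1.   ] q [-0.52  0.06  0.35  2.1  -0.03  0.98 -1.37]
```

```bash
python3 -m pendant '[[[0,0,0],[0,0,-0.015],1],[[0,0,8.9],[0,0,-0.015],1],[[0,0,8.9],[0,0,0],1],[[0,0,0],[0,0,0],1]]'
python3 - <<'E'
from h import *
go(.453,.0568,.09,-87.4); st()
for n in("side","top"):
    im=eyes.get_image(n); cv2.imwrite(f"pics/{n}2.png",im["color"][:,:,::-1]); np.savez(f"{n}2.npz",**im)
    w=cloud(im); blobs(w,.104,.135,(.3,.6,-.0,.12),30); blobs(w,.066,.072,(.3,.6,-.0,.12),30);
a=cv2.imread("pics/side2.png")[150:350,200:400]; cv2.imwrite("pics/c2.png",cv2.resize(a,None,fx=3,fy=3))
E
```

```text
time: 10.02
position: [0.4542, 0.0576, 0.0914]
tool_rot: [3.141, 0.074, -0.0]
ft_force: [0.3, 0.9, -3.6]
grip_width: 0.593
t 10.03 pos [454.2  57.6  91.4] turn [-0.   0.   0.1] shift now-axes [-1.2  0.8  1.4] after-turn axes [-1.2  0.8  1.4] w 0.593 F [ 0.3  0.9 -3.6]
t 10.03 pos [0.4542 0.0576 0.0914] w 0.593 F [ 0.3  0.9 -3.6] T [-0.04  0.06 -0.04]
 tool x [ 0.999  0.047 -0.   ] y [ 0.047 -0.999 -0.   ] z [-0. -0. -1.] q [-0.53  0.02  0.35  2.08 -0.01  1.05 -1.7 ]
ctr 415.6 56.0 size 54 x 13 ang -87.4 z 120.2 n 144 px [259. 212.]
```

View pics/c2.png

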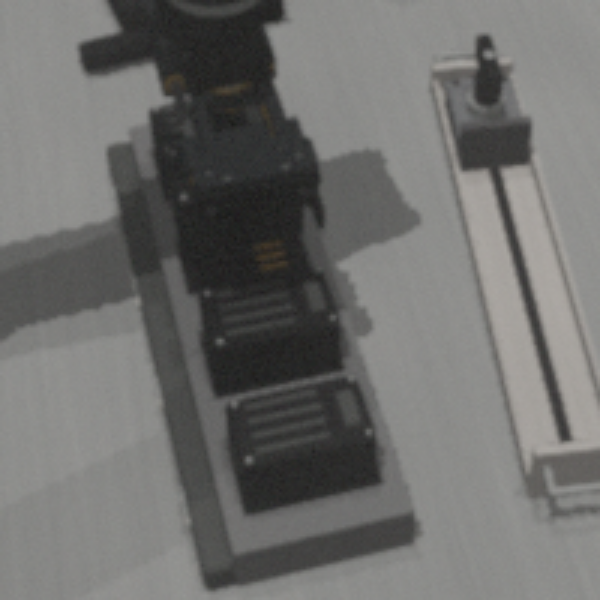

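```bash
python3 -m pendant '[[[0,0,0],[0.0014,0.0009,0.013],1],[[0,0,0],[0,0,0.012],1],[[0,0,0],[0,0,0.006],1],[[0,0,0],[0,0,0.004],1],[[0,0,0],[0,0,0.003],1],[[0,0,0],[0,0,0],1]]'
python3 -c "
from h import *
st()"
```

```text
time: 10.88
position: [0.4559, 0.057, 0.053]
tool_rot: [3.141, 0.072, -0.0]
ft_force: [0.5, 0.1, -3.2]
grip_width: 0.597
t 10.88 pos [0.4559 0.057  0.053 ] w 0.597 F [ 0.5  0.1 -3.2] T [-0.02  0.16 -0.02]
 tool x [ 0.999  0.046 -0.   ] y [ 0.046 -0.999  0.   ] z [-0. -0. -1.] q [-0.52  0.08  0.35  2.11 -0.03  0.96 -1.68]
```

It has entered the bay with no contact force. I'll lower the last few millimetres and release.

```bash
python3 -m pendant '[[[0,0,0],[0,0,0.0025],1],[[0,0,0],[0,0,0],1],[[0,0,0],[0,0,0],-0.6],[[0,0,0],[0,0,0],-0.6],[[0,0,0],[0,0,0],-0.6],[[0,0,0],[0,0,-0.04],-0.6],[[0,0,0],[0,0,-0.05],-0.6],[[0,0,0],[0,-0.05,-0.03],-0.6]]'
python3 - <<'E'
from h import *
im=eyes.get_image("top"); w=cloud(im); blobs(w,.078,.1,(.3,.6,-.5,.3))
im=eyes.get_image("side"); w=cloud(im); blobs(w,.078,.1,(.3,.6,-.5,.3))
go(.448,.1487,.046,-87.2)
E
```

```text
time: 11.88
position: [0.4555, 0.1042, 0.1735]
tool_rot: [-3.14, -0.059, -0.007]
ft_force: [1.2, 1.1, 0.1]
grip_width: 0.799
ctr 462.0 -126.2 size 83 x 52 ang 1.2 z 82.5 n 1057 px [385. 282.]
ctr 458.3 -34.6 size 83 x 51 ang 2.6 z 82.4 n 1056 px [339. 283.]
ctr 415.8 49.6 size 30 x 6 ang -88.8 z 82.7 n 63 px [296. 303.]
ctr 448.0 148.6 size 82 x 52 ang 2.4 z 80.9 n 550 px [269. 190.]
ctr 452.8 56.0 size 83 x 53 ang 1.2 z 80.9 n 691 px [279. 219.]
ctr 457.9 -34.4 size 82 x 52 ang 4.3 z 80.9 n 787 px [289. 252.]
ctr 459.6 -126.9 size 82 x 52 ang 2.7 z 80.8 n 992 px [299. 290.]
t 11.97 pos [455.5 113.1 174.6] turn [-0.3 -0.4  0.2] shift now-axes [ -6.6 -35.3 128.8] after-turn axes [ -5.8 -36.  128.6] w 0.804 F [-0.  -0.3 -0. ]
```

Seated: its top is at 81 mm like the others, centre (0.453, 0.056). Next, the bay 3 pack into the tray.

```bash
python3 -m pendant '[[[-0.3,-0.4,0],[-0.006,-0.036,0.01],-0.6],[[0,0,0],[0,0,0.05],-0.6],[[0,0,0],[0,0,0.046],-0.6],[[0,0,0],[0,0,0.022],-0.6],[[0,0,0],[0,0,0],-0.6]]'
python3 -c "
from h import *
go(.448,.1487,.046,-87.2)"
```

```text
time: 12.6
position: [0.4443, 0.1413, 0.0412]
tool_rot: [3.134, 0.071, -0.015]
ft_force: [-0.1, -1.0, 0.4]
grip_width: 0.801
t 12.60 pos [444.3 141.3  41.2] turn [ 0.4  0.5 -0.2] shift now-axes [ 4.  -7.1 -4.9] after-turn axes [ 4.1 -7.2 -4.8] w 0.801 F [-0.1 -1.   0.4]
```

```bash
python3 -m pendant '[[[0.4,0.5,-0.2],[0.004,-0.0072,-0.0048],-0.6],[[0,0,0],[0,0,0],1],[[0,0,0],[0,0,0],1],[[0,0,0],[0,0,0],1],[[0,0,0],[0,0,0],1],[[0,0,0],[0,0,0],1]]'
python3 -c "
from h import *
go(.448,.1487,.046,-87.2)
st()"
```

```text
time: 13.35
position: [0.4491, 0.1494, 0.0478]
tool_rot: [-3.139, -0.077, -0.003]
ft_force: [-1.4, -1.8, 5.1]
grip_width: 0.595
t 13.35 pos [449.1 149.4  47.8] turn [-0.1 -0.1  0. ] shift now-axes [-1.1  0.6  1.8] after-turn axes [-1.1  0.6  1.8] w 0.595 F [-1.4 -1.8  5.1]
t 13.35 pos [0.4491 0.1494 0.0478] w 0.595 F [-1.4 -1.8  5.1] T [-0.33  0.44 -0.02]
 tool x [0.999 0.049 0.002] y [ 0.049 -0.999 -0.002] z [ 0.002  0.002 -1.   ] q [-0.62  0.11  0.26  2.08 -0.04  0.95 -1.87]
```

```bash
python3 -m pendant '[[[0,0,0],[0,0,-0.03],1],[[0,0,0],[0,0,-0.05],1],[[0,0,0],[0.0294,0.0453,0],1],[[0,0,0],[0.0294,0.0453,0],1],[[0,0,0],[0.0294,0.0453,0],1],[[0,0,0],[0.0294,0.0453,0],1],[[0,0,0],[0.0294,0.0453,0],1],[[0,0,0],[0.0294,0.0453,0],1]]'
python3 -m pendant '[[[0,0,-10.3],[0,0,0],1],[[0,0,-10.3],[0,0,0],1],[[0,0,-10.3],[0,0,0],1],[[0,0,-10.3],[0,0,0],1],[[0,0,-10.3],[0,0,0],1],[[0,0,-10.3],[0,0,0],1],[[0,0,-10.3],[0,0,0],1],[[0,0,-10.3],[0,0,0],1]]'
python3 -m pendant '[[[0,0,0],[0,0,0],1]]'
python3 - <<'E'
from h import *
p=tray(.046); print(p)
go(p[0],p[1],.033,-5.1); st()
im=eyes.get_image("side"); cv2.imwrite("pics/side3.png",im["color"][:,:,::-1])
E
```

```text
time: 14.35
position: [0.6383, -0.1146, 0.1254]
tool_rot: [-3.138, -0.078, 0.001]
ft_force: [0.6, -0.6, -4.2]
grip_width: 0.598
time: 15.35
position: [0.6371, -0.1133, 0.1252]
tool_rot: [-2.304, -2.132, -0.001]
ft_force: [1.1, 0.5, -3.8]
grip_width: 0.601
time: 15.48
position: [0.6373, -0.1134, 0.1255]
tool_rot: [-2.313, -2.123, -0.002]
ft_force: [-0.5, -1.1, -3.4]
grip_width: 0.598
[ 0.63868914 -0.11318211]
t 15.47 pos [ 637.3 -113.4  125.5] turn [-0.1 -0.1  0.2] shift now-axes [ 0.2  1.5 92.5] after-turn axes [ 0.4  1.4 92.5] w 0.598 F [-0.5 -1.1 -3.4]
t 15.47 pos [ 0.6373 -0.1134  0.1255] w 0.598 F [-0.5 -1.1 -3.4] T [-0.11  0.06  0.01]
 tool x [0.086 0.996 0.002] y [ 0.996 -0.086 -0.001] z [-0.001  0.002 -1.   ] q [-0.05  0.38  0.24  1.59 -0.1   1.19  0.12]
```

View pics/side3.png

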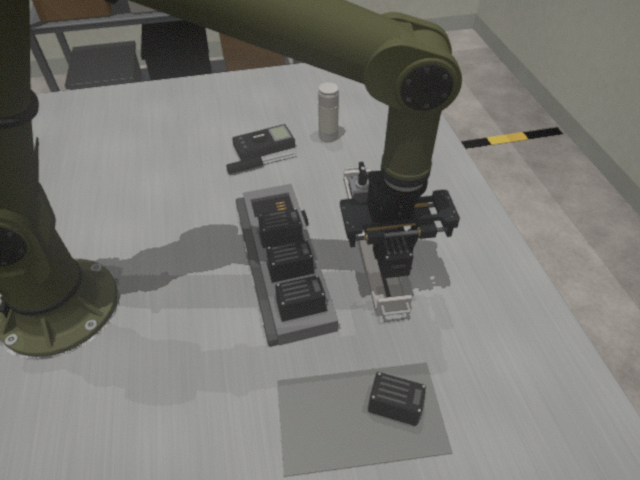

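```bash
python3 -m pendant '[[[0,0,0],[0.0015,0.0014,0.04],1],[[0,0,0],[0,0,0.025],1],[[0,0,0],[0,0,0.017],1],[[0,0,0],[0,0,0.01],1],[[0,0,0],[0,0,0.005],1],[[0,0,0],[0,0,0],1]]'
python3 - <<'E'
from h import *
p=tray(.042); print(p)
go(p[0],p[1],.026,-5.1); st()
E
```

```text
time: 16.27
position: [0.6403, -0.1121, 0.0305]
tool_rot: [2.313, 2.126, 0.005]
ft_force: [-1.2, 0.0, -3.5]
grip_width: 0.594
[ 0.63833356 -0.11716628]
t 16.27 pos [ 640.3 -112.1   30.5] turn [ 0.1 -0.1  0.3] shift now-axes [-5.2 -1.5  4.5] after-turn axes [-5.2 -1.5  4.5] w 0.594 F [-1.2  0.  -3.5]
t 16.27 pos [ 0.6403 -0.1121  0.0305] w 0.594 F [-1.2  0.  -3.5] T [-0.06  0.09  0.05]
 tool x [0.084 0.996 0.002] y [ 0.996 -0.084  0.002] z [ 0.002  0.002 -1.   ] q [-0.04  0.47  0.23  1.66 -0.12  1.02  0.14]
```

```bash
python3 -m pendant '[[[0,0,0.4],[-0.001,-0.001,0.003],1],[[0,0,0],[-0.0015,0,0],1],[[0,0,0],[-0.0015,0,0],1],[[0,0,0],[-0.001,0,0],1],[[0,0,0],[0,0,0],1]]'
python3 -c "
from h import *
st()"
```

```text
time: 16.9
position: [0.6387, -0.1165, 0.0273]
tool_rot: [-2.319, -2.119, -0.005]
ft_force: [1.1, 2.0, -2.7]
grip_width: 0.595
t 16.90 pos [ 0.6387 -0.1165  0.0273] w 0.595 F [ 1.1  2.  -2.7] T [ 0.17  0.06 -0.02]
 tool x [0.09  0.996 0.003] y [ 0.996 -0.09   0.002] z [ 0.002  0.002 -1.   ] q [-0.04  0.48  0.23  1.66 -0.13  1.01  0.14]
```

```bash
python3 -m pendant '[[[0,0,0],[-0.0015,0,0.001],1],[[0,0,0],[-0.0015,0,0],1],[[0,0,0],[0,0,0],1]]'
python3 -c "
from h import *
st()"
```

```text
time: 17.27
position: [0.6389, -0.1165, 0.0264]
tool_rot: [-2.316, -2.119, -0.009]
ft_force: [0.3, 7.3, -1.0]
grip_width: 0.595
t 17.27 pos [ 0.6389 -0.1165  0.0264] w 0.595 F [ 0.3  7.3 -1. ] T [ 1.18  0.14 -0.16]
 tool x [0.089 0.996 0.006] y [ 0.996 -0.089  0.002] z [ 0.002  0.006 -1.   ] q [-0.04  0.48  0.23  1.66 -0.13  1.01  0.15]
```

Hard against the plate: 7 N reaction. Release, then go for the bay 0 pack.

```bash
python3 -m pendant '[[[0,0,0],[0.001,0,0],-0.6],[[0,0,0],[0,0,0],-0.6],[[0,0,0],[0,0,0],-0.6],[[0,0,0],[0,0,-0.05],-0.6],[[0,0,0],[0,0,-0.06],-0.6],[[0,0,0],[-0.009,-0.0588,0],-0.6],[[0,0,0],[-0.009,-0.0588,0],-0.6],[[0,0,0],[-0.009,-0.0588,0],-0.6]]'
python3 -m pendant '[[[0,0,10.3],[0,0,0],-0.6],[[0,0,10.3],[0,0,0],-0.6],[[0,0,10.3],[0,0,0],-0.6],[[0,0,10.3],[0,0,0],-0.6],[[0,0,10.3],[0,0,0],-0.6],[[0,0,10.3],[0,0,0],-0.6],[[0,0,10.3],[0,0,0],-0.6],[[0,0,10.3],[0,0,0],-0.6]]'
python3 -m pendant '[[[0,0,0],[0,0,0],-0.6]]'
python3 - <<'E'
from h import *
go(.4607,-.1271,.046,-87.3)
for n in("top","side"):
    im=eyes.get_image(n); cv2.imwrite(f"pics/{n}4.png",im["color"][:,:,::-1])
    w=cloud(im); print(n);blobs(w,.077,.0865,(.3,.6,-.5,.3));blobs(w,.052,.066,(.5,.85,-.5,.3))
E
```

```text
time: 18.27
position: [0.4584, -0.1308, 0.136]
tool_rot: [2.32, 2.117, 0.004]
ft_force: [1.0, 0.1, 1.5]
grip_width: 0.804
time: 19.27
position: [0.46, -0.1307, 0.136]
tool_rot: [-3.14, -0.055, -0.004]
ft_force: [0.0, 0.2, -0.1]
grip_width: 0.797
time: 19.4
position: [0.4601, -0.1306, 0.136]
tool_rot: [-3.139, -0.068, -0.004]
ft_force: [0.0, 1.4, -0.9]
grip_width: 0.802
t 19.40 pos [ 460.1 -130.6  136. ] turn [-0.1 -0.1 -0.2] shift now-axes [ 0.6 -3.3 90. ] after-turn axes [ 0.8 -3.5 90. ] w 0.802 F [ 0.   1.4 -0.9]
top
ctr 457.9 -27.4 size 84 x 38 ang 2.5 z 82.4 n 742 px [335. 283.]
ctr 454.0 56.6 size 83 x 50 ang 1.3 z 82.3 n 1027 px [292. 284.]
ctr 638.9 -116.4 size 86 x 52 ang 85.4 z 60.1 n 1028 px [380. 196.]
ctr 580.9 -343.5 size 86 x 53 ang -29.9 z 59.5 n 1045 px [490. 227.]
side
ctr 418.3 54.4 size 51 x 14 ang -87.9 z 80.5 n 126 px [262. 223.]
ctr 488.7 -34.7 size 35 x 21 ang 79.0 z 80.9 n 130 px [304. 249.]
ctr 425.7 -36.2 size 51 x 20 ang -87.2 z 80.8 n 201 px [272. 255.]
ctr 460.2 -127.4 size 84 x 51 ang 2.8 z 80.6 n 570 px [296. 295.]
ctr 637.3 -117.8 size 84 x 52 ang 85.4 z 58.9 n 961 px [389. 277.]
ctr 578.6 -344.2 size 84 x 52 ang -30.8 z 57.8 n 1588 px [397. 392.]
```

```bash
python3 -m pendant '[[[0,0,-0.2],[0.0006,-0.0035,0.05],-0.6],[[0,0,0],[0,0,0.04],-0.6],[[0,0,0],[0,0,0],-0.6],[[0,0,0],[0,0,0],1],[[0,0,0],[0,0,0],1],[[0,0,0],[0,0,0],1],[[0,0,0],[0,0,0],1],[[0,0,0],[0,0,0],1]]'
python3 -c "
from h import *
st()
p=tray(.132)
go(p[0],p[1],.126,-87.3)"
```

```text
time: 20.5
position: [0.4621, -0.1266, 0.0475]
tool_rot: [-3.139, -0.072, -0.008]
ft_force: [-0.9, 0.6, 5.8]
grip_width: 0.59
t 20.50 pos [ 0.4621 -0.1266  0.0475] w 0.590 F [-0.9  0.6  5.8] T [0.05 0.32 0.05]
 tool x [0.999 0.046 0.005] y [ 0.046 -0.999 -0.002] z [ 0.005  0.002 -1.   ] q [-0.05  0.12  0.28  2.07 -0.05  0.95 -1.27]
t 20.50 pos [ 462.1 -126.6   47.5] turn [-0.1 -0.3 -0.1] shift now-axes [189.  -90.6 -77.4] after-turn axes [188.7 -90.3 -78.5] w 0.590 F [-0.9  0.6  5.8]
```

```bash
python3 -m pendant '[[[0,0,0],[0,0,-0.03],1],[[0,0,0],[0,0,-0.05],1],[[0,0,0],[0.0472,-0.0226,0],1],[[0,0,0],[0.0472,-0.0226,0],1],[[0,0,0],[0.0472,-0.0226,0],1],[[0,0,0],[0.0472,-0.0226,0],1],[[0,0,-10.3],[0,0,0],1],[[0,0,-10.3],[0,0,0],1]]'
python3 -m pendant '[[[0,0,-10.3],[0,0,0],1],[[0,0,-10.3],[0,0,0],1],[[0,0,-10.3],[0,0,0],1],[[0,0,-10.3],[0,0,0],1],[[0,0,-10.3],[0,0,0],1],[[0,0,-10.3],[0,0,0],1],[[0,0,0],[0,0,0],1]]'
python3 - <<'E'
from h import *
p=tray(.132); print(p)
go(p[0],p[1],.031,-5.1); st()
im=eyes.get_image("side"); cv2.imwrite("pics/side5.png",im["color"][:,:,::-1])
E
```

```text
time: 21.5
position: [0.6446, -0.027, 0.1248]
tool_rot: [-3.073, -0.643, 0.001]
ft_force: [0.1, -0.2, -3.7]
grip_width: 0.592
time: 22.38
position: [0.6444, -0.0277, 0.1256]
tool_rot: [-2.317, -2.119, -0.002]
ft_force: [-0.1, 1.0, -3.7]
grip_width: 0.595
[ 0.64633405 -0.02752258]
t 22.38 pos [644.4 -27.7 125.6] turn [ 0.  -0.1 -0. ] shift now-axes [ 0.2  1.9 94.6] after-turn axes [ 0.4  1.9 94.6] w 0.595 F [-0.1  1.  -3.7]
t 22.38 pos [ 0.6444 -0.0277  0.1256] w 0.595 F [-0.1  1.  -3.7] T [-0.06  0.06  0.05]
 tool x [0.089 0.996 0.002] y [ 0.996 -0.089  0.   ] z [ 0.     0.002 -1.   ] q [ 0.01  0.37 -0.01  1.58  0.    1.19 -0.09]
```

View pics/side5.png

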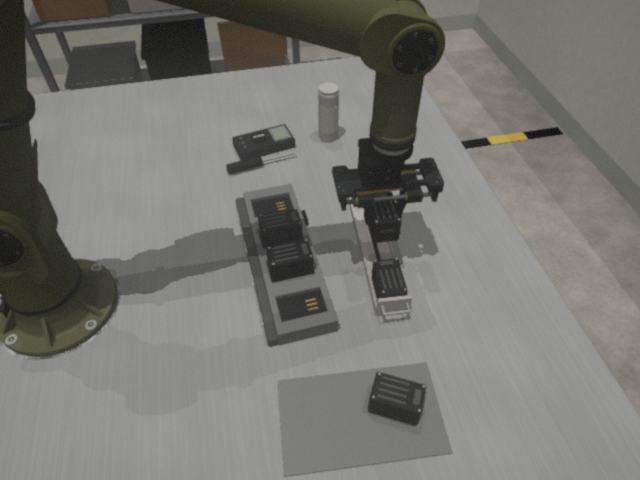

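```bash
python3 -m pendant '[[[0,0,0],[0.001,0.0016,0.04],1],[[0,0,0],[0,0,0.028],1],[[0,0,0],[0,0,0.017],1],[[0,0,0],[0,0,0.008],1],[[0,0,0],[0,0,0.004],1],[[0,0,0],[-0.0015,0,0.001],1],[[0,0,0],[-0.0015,0,0],1],[[0,0,0],[0,0,0],1]]'
python3 - <<'E'
from h import *
p=tray(.127)
go(p[0],p[1],.026,-5.1); st()
E
```

```text
time: 23.42
position: [0.647, -0.03, 0.029]
tool_rot: [2.316, 2.122, 0.005]
ft_force: [-0.1, 0.7, -3.1]
grip_width: 0.591
t 23.43 pos [647. -30.  29.] turn [ 0.2 -0.1  0.1] shift now-axes [-2.6 -0.9  3. ] after-turn axes [-2.6 -0.9  3. ] w 0.591 F [-0.1  0.7 -3.1]
t 23.43 pos [ 0.647 -0.03   0.029] w 0.591 F [-0.1  0.7 -3.1] T [-0.07  0.05  0.02]
 tool x [0.088 0.996 0.002] y [ 0.996 -0.088  0.003] z [ 0.003  0.002 -1.   ] q [ 0.02  0.47 -0.01  1.66  0.    1.01 -0.08]
```

```bash
python3 -m pendant '[[[0,0,0],[-0.0015,-0.0005,0.002],1],[[0,0,0],[-0.0015,0,0.0008],1],[[0,0,0],[-0.0015,0,0],1],[[0,0,0],[-0.0015,0,0],1],[[0,0,0],[0,0,0],1]]'
python3 - <<'E'
from h import *
p=tray(.127)
go(p[0],p[1],.026,-5.1); st()
E
```

```text
time: 24.05
position: [0.646, -0.032, 0.026]
tool_rot: [-2.312, -2.123, -0.009]
ft_force: [-1.1, 6.1, 1.2]
grip_width: 0.596
t 24.05 pos [646. -32.  26.] turn [ 0.1 -0.3  0.2] shift now-axes [-0.6 -0.   0. ] after-turn axes [-0.6 -0.   0. ] w 0.596 F [-1.1  6.1  1.2]
t 24.05 pos [ 0.646 -0.032  0.026] w 0.596 F [-1.1  6.1  1.2] T [ 1.13  0.28 -0.18]
 tool x [0.085 0.996 0.006] y [ 0.996 -0.085  0.002] z [ 0.002  0.006 -1.   ] q [ 0.02  0.47 -0.01  1.66  0.    1.01 -0.07]
```

```bash
python3 -m pendant '[[[0,0,0],[0.001,0,0],-0.6],[[0,0,0],[0,0,0],-0.6],[[0,0,0],[0,0,-0.05],-0.6],[[0,0,0],[0,0,-0.06],-0.6],[[0,0,0],[-0.0046,-0.0468,0],-0.6],[[0,0,0],[-0.0046,-0.0468,0],-0.6],[[0,0,0],[-0.0046,-0.0468,0],-0.6],[[0,0,0],[-0.0046,-0.0468,0],-0.6]]'
python3 -m pendant '[[[0,0,10.3],[0,0,0],-0.6],[[0,0,10.3],[0,0,0],-0.6],[[0,0,10.3],[0,0,0],-0.6],[[0,0,10.3],[0,0,0],-0.6],[[0,0,10.3],[0,0,0],-0.6],[[0,0,10.3],[0,0,0],-0.6],[[0,0,10.3],[0,0,0],-0.6],[[0,0,10.3],[0,0,0],-0.6]]'
python3 -m pendant '[[[0,0,0],[0,0,0],-0.6]]'
python3 - <<'E'
from h import *
go(.4579,-.0344,.046,-87.3)
for n in("top","side"):
    im=eyes.get_image(n); cv2.imwrite(f"pics/{n}6.png",im["color"][:,:,::-1])
    w=cloud(im); print(n);blobs(w,.077,.0865,(.3,.6,-.5,.3));blobs(w,.052,.066,(.5,.85,-.5,.3))
E
```

```text
time: 25.05
position: [0.4561, -0.0378, 0.1354]
tool_rot: [2.316, 2.121, 0.004]
ft_force: [0.2, -0.2, 0.9]
grip_width: 0.798
time: 26.05
position: [0.4576, -0.0377, 0.1355]
tool_rot: [-3.14, -0.06, -0.004]
ft_force: [-0.5, 0.0, -0.7]
grip_width: 0.803
time: 26.18
position: [0.4575, -0.0376, 0.1355]
tool_rot: [-3.139, -0.073, -0.004]
ft_force: [-0.6, -0.6, -0.0]
grip_width: 0.801
t 26.18 pos [457.5 -37.6 135.5] turn [-0.1 -0.1 -0. ] shift now-axes [ 0.3 -3.  89.5] after-turn axes [ 0.5 -3.2 89.5] w 0.801 F [-0.6 -0.6 -0. ]
top
ctr 452.6 71.9 size 82 x 21 ang 4.4 z 82.3 n 400 px [285. 284.]
ctr 642.4 -74.5 size 170 x 53 ang 85.4 z 60.3 n 2051 px [359. 194.]
ctr 581.1 -343.6 size 86 x 53 ang -31.3 z 59.4 n 1027 px [490. 226.]
side
ctr 420.2 55.3 size 52 x 21 ang 81.6 z 80.6 n 165 px [263. 222.]
ctr 457.4 -35.1 size 84 x 51 ang 1.3 z 80.6 n 668 px [288. 255.]
ctr 641.3 -75.6 size 169 x 52 ang 85.3 z 58.6 n 1757 px [385. 261.]
ctr 578.6 -344.4 size 84 x 53 ang -30.1 z 57.8 n 1588 px [397. 392.]
```

View pics/top6.png

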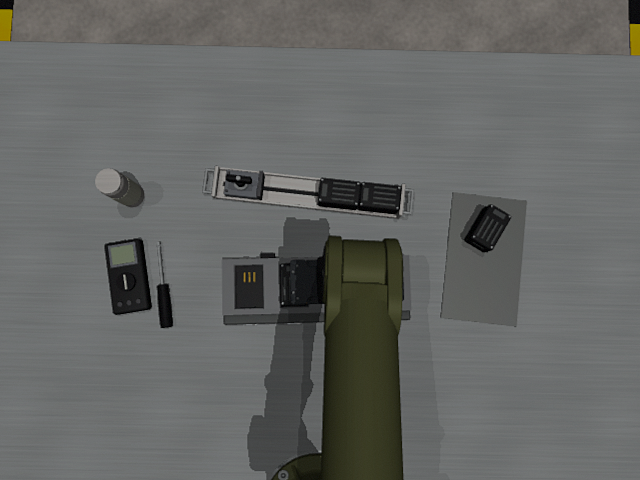

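The two packs sit end to end at columns 320–400, 170 mm overall, and the mat pack hasn't moved, still at (490,226). Next, the bay 1 pack.

```bash
python3 -m pendant '[[[0,0,0],[0.0005,-0.003,0.05],-0.6],[[0,0,0],[0,0,0.04],-0.6],[[0,0,0],[0,0,0],-0.6],[[0,0,0],[0,0,0],1],[[0,0,0],[0,0,0],1],[[0,0,0],[0,0,0],1],[[0,0,0],[0,0,0],1],[[0,0,0],[0,0,0],1]]'
python3 -c "
from h import *
st()
p=tray(.220)
go(p[0],p[1],.126,-87.3)"
```

```text
time: 27.28
position: [0.4594, -0.0337, 0.0469]
tool_rot: [-3.139, -0.072, -0.008]
ft_force: [-0.7, -0.0, 6.3]
grip_width: 0.591
t 27.27 pos [ 0.4594 -0.0337  0.0469] w 0.591 F [-0.7 -0.   6.3] T [-0.09  0.38 -0.04]
 tool x [0.999 0.046 0.005] y [ 0.046 -0.999 -0.001] z [ 0.005  0.002 -1.   ] q [ 0.05  0.09 -0.03  2.1   0.    0.94 -1.51]
t 27.27 pos [459.4 -33.7  46.9] turn [-0.1 -0.3 -0.1] shift now-axes [199.3 -84.9 -78. ] after-turn axes [199.  -84.5 -79.1] w 0.591 F [-0.7 -0.   6.3]
```

```bash
python3 -m pendant '[[[0,0,0],[0,0,-0.03],1],[[0,0,0],[0,0,-0.05],1],[[0,0,0],[0.0498,-0.0212,0],1],[[0,0,0],[0.0498,-0.0212,0],1],[[0,0,0],[0.0498,-0.0212,0],1],[[0,0,0],[0.0498,-0.0212,0],1],[[0,0,-10.3],[0,0,0],1],[[0,0,-10.3],[0,0,0],1]]'
python3 -m pendant '[[[0,0,-10.3],[0,0,0],1],[[0,0,-10.3],[0,0,0],1],[[0,0,-10.3],[0,0,0],1],[[0,0,-10.3],[0,0,0],1],[[0,0,-10.3],[0,0,0],1],[[0,0,-10.3],[0,0,0],1],[[0,0,0],[0,0,0],1]]'
python3 - <<'E'
from h import *
p=tray(.218); print(p)
go(p[0],p[1],.031,-5.1); st()
im=eyes.get_image("side"); cv2.imwrite("pics/side7.png",im["color"][:,:,::-1])
E
```

```text
time: 28.28
position: [0.6523, 0.0606, 0.1238]
tool_rot: [-3.073, -0.643, 0.002]
ft_force: [0.0, 0.3, -2.6]
grip_width: 0.596
time: 29.15
position: [0.6522, 0.0598, 0.1248]
tool_rot: [-2.317, -2.119, -0.002]
ft_force: [0.5, -0.9, -3.4]
grip_width: 0.599
[0.65397896 0.05813695]
t 29.15 pos [652.2  59.8 124.8] turn [-0.  -0.1 -0. ] shift now-axes [-1.7  2.  93.8] after-turn axes [-1.5  1.9 93.8] w 0.599 F [ 0.5 -0.9 -3.4]
t 29.15 pos [0.6522 0.0598 0.1248] w 0.599 F [ 0.5 -0.9 -3.4] T [-0.01  0.04  0.02]
 tool x [0.089 0.996 0.002] y [ 0.996 -0.089 -0.   ] z [-0.     0.002 -1.   ] q [ 0.11  0.41 -0.31  1.55  0.13  1.2  -0.31]
```

View pics/side7.png

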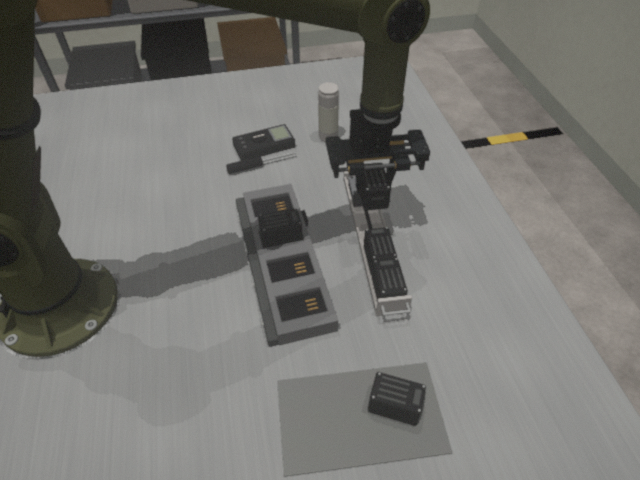

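```bash
python3 -m pendant '[[[0,0,0],[0,0.0016,0.04],1],[[0,0,0],[0,0,0.028],1],[[0,0,0],[0,0,0.017],1],[[0,0,0],[0,0,0.008],1],[[0,0,0],[0,0,0.002],1],[[0,0,0],[0,0,0.001],1],[[0,0,0],[-0.0015,0,0],1],[[0,0,0],[0,0,0],1]]'
python3 - <<'E'
from h import *
p=tray(.2117)
go(p[0],p[1],.0255,-5.1); st()
E
```

```text
time: 30.2
position: [0.6549, 0.0583, 0.0303]
tool_rot: [2.316, 2.122, 0.005]
ft_force: [0.1, -0.1, -3.4]
grip_width: 0.595
t 30.20 pos [654.9  58.3  30.3] turn [ 0.1 -0.1  0.1] shift now-axes [-6.5 -0.9  4.8] after-turn axes [-6.5 -0.9  4.8] w 0.595 F [ 0.1 -0.1 -3.4]
t 30.20 pos [0.6549 0.0583 0.0303] w 0.595 F [ 0.1 -0.1 -3.4] T [-0.06  0.04  0.08]
 tool x [0.087 0.996 0.002] y [ 0.996 -0.087  0.003] z [ 0.003  0.002 -1.   ] q [ 0.1   0.5  -0.3   1.62  0.16  1.04 -0.33]
```

```bash
python3 -m pendant '[[[0,0,0],[-0.0015,-0.0005,0.003],1],[[0,0,0],[-0.0015,0,0.0015],1],[[0,0,0],[-0.0015,0,0],1],[[0,0,0],[-0.0015,0,0],1],[[0,0,0],[-0.0015,0,0],1],[[0,0,0],[-0.001,0,0],1],[[0,0,0],[0,0,0],1]]'
python3 - <<'E'
from h import *
p=tray(.2117)
go(p[0],p[1],.0255,-5.1); st()
E
```

```text
time: 31.08
position: [0.6534, 0.0518, 0.0252]
tool_rot: [-2.314, -2.123, -0.006]
ft_force: [1.9, 4.6, -3.6]
grip_width: 0.598
t 31.07 pos [653.4  51.8  25.2] turn [ 0.1 -0.2  0.2] shift now-axes [ 0.1 -0.  -0.3] after-turn axes [ 0.1 -0.  -0.3] w 0.598 F [ 1.9  4.6 -3.6]
t 31.07 pos [0.6534 0.0518 0.0252] w 0.598 F [ 1.9  4.6 -3.6] T [ 0.84 -0.2   0.  ]
 tool x [0.086 0.996 0.004] y [ 0.996 -0.086  0.002] z [ 0.002  0.004 -1.   ] q [ 0.11  0.5  -0.3   1.63  0.16  1.03 -0.32]
```

```bash
python3 -m pendant '[[[0,0,0],[0.0005,0,0],-0.6],[[0,0,0],[0,0,0],-0.6],[[0,0,0],[0,0,0],-0.4],[[0,0,0],[0,0,-0.05],-0.4],[[0,0,0],[0,0,-0.04],-0.4],[[0,0,0],[0.06,0,0],-0.3],[[0,0,0],[0.06,0,0],-0.3],[[0,0,0],[0,0,0],-0.3]]'
python3 - <<'E'
from h import *
go(.6646,.1714,.063,-5.1); st()
for n in("top","side"):
    im=eyes.get_image(n)
    w=cloud(im); print(n);blobs(w,.077,.0865,(.6,.7,-.5,.3),20);blobs(w,.052,.066,(.5,.85,-.5,.1))
E
```

```text
time: 32.08
position: [0.6621, 0.1786, 0.116]
tool_rot: [-2.303, -2.131, -0.009]
ft_force: [-0.6, 0.1, -0.6]
grip_width: 0.648
t 32.08 pos [662.1 178.6 116. ] turn [ 0.1 -0.4  0.7] shift now-axes [-7.4  3.  52.9] after-turn axes [-7.   3.1 53. ] w 0.648 F [-0.6  0.1 -0.6]
t 32.08 pos [0.6621 0.1786 0.116 ] w 0.648 F [-0.6  0.1 -0.6] T [-0.08  0.06  0.01]
 tool x [0.077 0.997 0.007] y [ 0.997 -0.077  0.001] z [ 0.002  0.007 -1.   ] q [-0.04  0.48 -0.35  1.47  0.16  1.21 -0.49]
top
ctr 646.1 -33.7 size 255 x 53 ang 85.3 z 60.3 n 3042 px [339. 191.]
ctr 581.0 -343.8 size 86 x 53 ang -30.5 z 59.4 n 1043 px [490. 226.]
side
ctr 663.2 170.8 size 49 x 11 ang 82.1 z 80.3 n 68 px [362. 168.]
ctr 644.7 -33.8 size 255 x 53 ang 85.1 z 58.8 n 2450 px [381. 248.]
ctr 578.9 -344.5 size 85 x 53 ang -29.1 z 57.8 n 1576 px [397. 392.]
```

The row measures 255 mm with single packs reading 85, so there are no gaps. Now I'll grip the knob, slide the stop in and clamp it.

```bash
python3 -m pendant '[[[0,-0.4,0.7],[-0.007,0.003,0.023],-0.3],[[0,0,0],[0,0,0.03],-0.3],[[0,0,0],[0,0,0],1],[[0,0,0],[0,0,0],1],[[0,0,0],[0,0,0],1],[[0,0,0],[0,0,0],1],[[0,0,0],[0,0,0],1],[[0,0,0],[0,0,0],1]]' 40
python3 -m pendant '[[[0,0,0],[0,0,0],1],[[0,0,0],[0,0,0],1],[[0,0,0],[0,0,0],1]]'
python3 -c "
from h import *
st()"
```

```text
time: 33.17
position: [0.6643, 0.1632, 0.063]
tool_rot: [2.326, 2.108, -0.008]
ft_force: [-5.7, -0.5, 5.6]
grip_width: 0.138
time: 33.55
position: [0.6643, 0.1632, 0.0629]
tool_rot: [2.326, 2.108, -0.008]
ft_force: [-5.3, -1.1, 4.4]
grip_width: 0.131
t 33.55 pos [0.6643 0.1632 0.0629] w 0.131 F [-5.3 -1.1  4.4] T [-0.11  1.25  0.07]
 tool x [ 0.098  0.995 -0.006] y [ 0.995 -0.098 -0.002] z [-0.002 -0.006 -1.   ] q [-0.04  0.53 -0.33  1.52  0.19  1.13 -0.5 ]
```

```bash
python3 -m pendant '[[[0,0,0],[0,0,0],0],[[0,0,0],[0,0,0],0],[[0,0.4,0],[0.0082,-0.0005,0],0.3],[[0,0,0],[0,0,0],1],[[0,0,0],[0,0,0],1],[[0,0,0],[0,0,0],1],[[0,0,0],[0,0,0],1],[[0,0,0],[0,0,0],1]]' 40
python3 -c "
from h import *
st()"
```

```text
time: 34.55
position: [0.6651, 0.1714, 0.0625]
tool_rot: [-2.327, -2.108, -0.001]
ft_force: [-6.1, -1.0, 4.3]
grip_width: 0.134
t 34.55 pos [0.6651 0.1714 0.0625] w 0.134 F [-6.1 -1.   4.3] T [0.   1.3  0.08]
 tool x [0.098 0.995 0.002] y [ 0.995 -0.098 -0.001] z [-0.001  0.002 -1.   ] q [-0.04  0.53 -0.33  1.51  0.18  1.13 -0.51]
```

```bash
python3 -m pendant '[[[0,0,0],[-0.006,-0.001,0],1],[[0,0,0],[-0.008,0,0],1],[[0,0,0],[-0.008,0,0],1],[[0,0,0],[-0.006,0,0],1],[[0,0,0],[-0.002,0,0],1],[[0,0,0],[0,0,0],1]]'
python3 -c "
from h import *
st()"
python3 -m pendant '[[[0,0,0],[-0.0015,0,0],1],[[0,0,0],[-0.0015,0,0],1],[[0,0,0],[0,0,0],1]]'
python3 -c "
from h import *
st()"
```

```text
time: 35.3
position: [0.6623, 0.1403, 0.0625]
tool_rot: [2.329, 2.108, 0.002]
ft_force: [-5.3, 0.7, 5.8]
grip_width: 0.135
t 35.30 pos [0.6623 0.1403 0.0625] w 0.135 F [-5.3  0.7  5.8] T [-0.05  1.25  0.11]
 tool x [0.1   0.995 0.001] y [ 0.995 -0.1    0.001] z [ 0.001  0.001 -1.   ] q [-0.    0.51 -0.33  1.54  0.18  1.12 -0.47]
time: 35.67
position: [0.6621, 0.1382, 0.0625]
tool_rot: [-2.329, -2.108, -0.004]
ft_force: [-4.6, 1.4, 5.9]
grip_width: 0.135
t 35.67 pos [0.6621 0.1382 0.0625] w 0.135 F [-4.6  1.4  5.9] T [0.3  1.25 0.07]
 tool x [0.099 0.995 0.002] y [ 0.995 -0.099  0.002] z [ 0.002  0.002 -1.   ] q [ 0.    0.51 -0.33  1.55  0.17  1.11 -0.46]
```

```bash
python3 -m pendant '[[[0,0,0],[-0.001,-0.0005,0],1],[[0,0,0],[-0.001,0,0],1],[[0,0,0],[0,0,0],1]]'
python3 -c "
from h import *
st()"
python3 -m pendant '[[[0,0,0],[-0.001,0,0],1],[[0,0,0],[-0.001,0,0],1],[[0,0,0],[0,0,0],1]]'
python3 -c "
from h import *
st()"
```

```text
time: 36.05
position: [0.6619, 0.1362, 0.0625]
tool_rot: [2.329, 2.108, 0.005]
ft_force: [-2.6, 2.6, 4.5]
grip_width: 0.139
t 36.05 pos [0.6619 0.1362 0.0625] w 0.139 F [-2.6  2.6  4.5] T [0.36 0.7  0.06]
 tool x [0.099 0.995 0.002] y [ 0.995 -0.099  0.002] z [ 0.003  0.002 -1.   ] q [ 0.01  0.51 -0.33  1.55  0.17  1.11 -0.46]
time: 36.42
position: [0.6618, 0.136, 0.0625]
tool_rot: [-2.327, -2.109, -0.009]
ft_force: [-1.1, 5.5, 2.5]
grip_width: 0.138
t 36.42 pos [0.6618 0.136  0.0625] w 0.138 F [-1.1  5.5  2.5] T [1.13 0.3  0.09]
 tool x [0.098 0.995 0.005] y [ 0.995 -0.098  0.003] z [ 0.003  0.004 -1.   ] q [ 0.01  0.51 -0.33  1.55  0.17  1.11 -0.46]
```

```bash
python3 -m pendant '[[[0,0,10],[0,0,0],1],[[0,0,10],[0,0,0],1],[[0,0,10],[0,0,0],1],[[0,0,10],[0,0,0],1],[[0,0,10],[0,0,0],1],[[0,0,10],[0,0,0],1],[[0,0,9],[0,0,0],1],[[0,0,9],[0,0,0],1]]'
python3 -m pendant '[[[0,0,0],[0,0,0],1]]'
python3 -c "
from h import *
st()"
```

```text
time: 37.42
position: [0.6609, 0.1369, 0.0625]
tool_rot: [-3.133, -0.168, -0.003]
ft_force: [-2.3, 6.4, 2.8]
grip_width: 0.135
time: 37.55
position: [0.6609, 0.1369, 0.0625]
tool_rot: [-3.132, -0.173, -0.003]
ft_force: [-3.0, 6.1, 3.7]
grip_width: 0.131
t 37.55 pos [0.6609 0.1369 0.0625] w 0.131 F [-3.   6.1  3.7] T [ 1.24  0.71 -0.08]
 tool x [0.994 0.11  0.002] y [ 0.11  -0.994 -0.004] z [ 0.002  0.004 -1.   ] q [-0.18  0.48 -0.08  1.56  0.04  1.1  -1.73]
```

```bash
python3 -m pendant '[[[0,0,0],[0,0,0],0.1],[[0,0,0],[0,0,0],0.1],[[0,0,0],[0,0,0],0.1],[[0,0,0],[0,0,-0.05],0.1],[[0,0,0],[0,0,-0.06],-0.6],[[0,0,0],[-0.03,0.06,0],-0.6],[[0,0,0],[-0.01,0.06,0],-0.6],[[0,0,0],[0,0.06,0],-0.6]]'
python3 -m pendant '[[[0,0,0],[0,0.06,0],-0.6],[[0,0,0],[0,0.06,0],-0.6],[[0,0,0],[0,0,0],-0.6]]'
python3 - <<'E'
from h import *
st()
for n in("top","side"):
    im=eyes.get_image(n);cv2.imwrite(f"pics/{n}8.png",im["color"][:,:,::-1])
    w=cloud(im); print(n);blobs(w,.075,.0865,(.4,.7,-.5,.3),20);blobs(w,.052,.066,(.5,.85,-.5,.1)); blobs(w,.046,.066,(.5,.85,-.2,.11))
E
```

```text
time: 38.55
position: [0.642, -0.0476, 0.1716]
tool_rot: [-3.136, -0.172, -0.003]
ft_force: [0.5, -0.5, 0.5]
grip_width: 0.77
time: 38.92
position: [0.6541, -0.1741, 0.1704]
tool_rot: [3.134, 0.154, -0.0]
ft_force: [0.5, 0.7, 0.2]
grip_width: 0.797
t 38.92 pos [ 0.6541 -0.1741  0.1704] w 0.797 F [0.5 0.7 0.2] T [-0.02  0.14  0.02]
 tool x [ 0.995  0.098 -0.   ] y [ 0.098 -0.995  0.004] z [ 0.    -0.004 -1.   ] q [ 0.17  0.4   0.06  1.45 -0.02  1.29 -1.24]
top
ctr 662.0 137.1 size 52 x 12 ang 6.3 z 81.2 n 147 px [255. 179.]
ctr 454.1 56.5 size 83 x 50 ang 1.3 z 82.2 n 1052 px [292. 284.]
ctr 645.9 -32.5 size 254 x 53 ang 85.3 z 60.3 n 2914 px [336. 192.]
ctr 554.4 -379.5 size 86 x 53 ang -27.2 z 59.6 n 904 px [510. 239.]
ctr 645.3 -33.5 size 269 x 56 ang 83.7 z 60.1 n 3123 px [336. 192.]
side
ctr 660.4 136.6 size 52 x 14 ang 7.5 z 79.9 n 100 px [364. 179.]
ctr 453.2 56.0 size 85 x 55 ang 1.1 z 80.7 n 768 px [279. 220.]
ctr 644.6 -33.9 size 253 x 53 ang 85.0 z 58.7 n 2434 px [381. 248.]
ctr 552.7 -379.7 size 85 x 52 ang -29.3 z 57.8 n 1750 px [388. 417.]
ctr 646.0 -37.8 size 260 x 61 ang 83.4 z 58.6 n 2656 px [382. 251.]
```

View pics/top8.png

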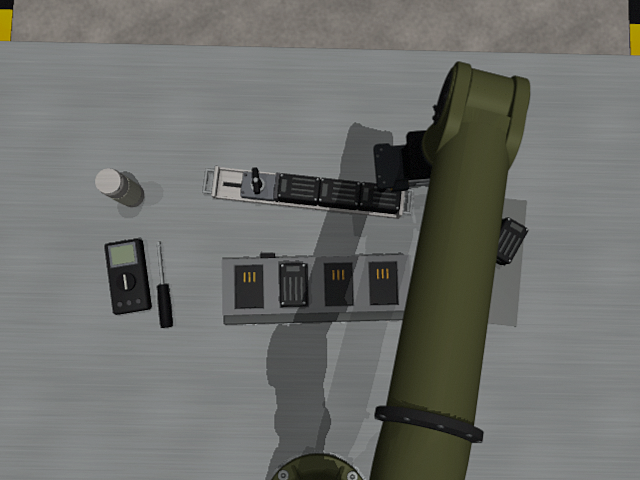

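The mat pack has been knocked to (0.553, -0.380), yaw about -29°. The knob bar is at 6.3°, about 1.37 rad, so it's clamped. Going to the pack's new pose.

```bash
python3 -m pendant '[[[0,0,8.8],[0,0,0],-0.6],[[0,0,8.8],[0,0,0],-0.6],[[0,0,8.8],[0,0,0],-0.6],[[0,0,8.8],[0,0,0],-0.6],[[0,0,0],[0,0,0],-0.6],[[0,0,0],[0,0,0],-0.6]]'
python3 - <<'E'
from h import *
go(.553,-.3797,.1,-119.4)
im=eyes.get_image("side"); w=cloud(im); blobs(w,.052,.066,(.5,.85,-.5,-.25))
E
```

```text
time: 39.78
position: [0.656, -0.1628, 0.1715]
tool_rot: [-3.041, 0.776, -0.001]
ft_force: [-0.2, 0.0, 0.5]
grip_width: 0.801
t 39.77 pos [ 656.  -162.8  171.5] turn [-0.2 -0.   0.8] shift now-axes [ 13.6 239.9  70.8] after-turn axes [ 16.8 239.5  71.5] w 0.801 F [-0.2  0.   0.5]
ctr 552.0 -379.7 size 84 x 52 ang -28.6 z 57.8 n 1737 px [388. 417.]
```

```bash
python3 -m pendant '[[[0,0,0.4],[0.0036,0.06,0],-0.6],[[0,0,0],[0.0036,0.06,0],-0.6],[[0,0,0],[0.0036,0.06,0],-0.6],[[0,0,0],[0.0036,0.06,0.03],-0.6],[[0,0,0],[0,0,0.03],-0.6],[[0,0,0],[0,0,0],-0.6],[[0,0,0],[0,0,0],-0.6]]'
python3 - <<'E'
from h import *
go(.553,-.3797,.024,-119)
for n in("top","side"):
  im=eyes.get_image(n); w=cloud(im); blobs(w,.052,.066,(.5,.85,-.5,-.25))
E
```

```text
time: 40.7
position: [0.5548, -0.3758, 0.1143]
tool_rot: [-3.038, 0.789, -0.004]
ft_force: [0.9, 0.9, 0.3]
grip_width: 0.801
t 40.70 pos [ 554.8 -375.8  114.3] turn [-0.2 -0.1 -0.1] shift now-axes [ 0.1  4.6 90.3] after-turn axes [ 0.3  4.3 90.3] w 0.801 F [0.9 0.9 0.3]
ctr 538.5 -370.0 size 53 x 49 ang 61.2 z 59.6 n 573 px [504. 248.]
```

```bash
python3 -m pendant '[[[0,0,0],[0,0.0044,0.05],-0.6],[[0,0,0],[0,0,0.04],-0.6],[[0,0,0],[0,0,0],-0.6],[[0,0,0],[0,0,0],1],[[0,0,0],[0,0,0],1],[[0,0,0],[0,0,0],1],[[0,0,0],[0,0,0],1],[[0,0,0],[0,0,0],1]]' 40
python3 -c "
from h import *
st()
p=bay(0); go(.4612,-.127,.13,-119)"
```

```text
time: 41.8
position: [0.5536, -0.3805, 0.026]
tool_rot: [-3.037, 0.793, -0.009]
ft_force: [1.6, 3.2, 6.7]
grip_width: 0.591
t 41.80 pos [ 0.5536 -0.3805  0.026 ] w 0.591 F [1.6 3.2 6.7] T [ 0.5   0.01 -0.08]
 tool x [ 0.872 -0.489  0.005] y [-0.489 -0.872 -0.004] z [ 0.006  0.001 -1.   ] q [ 0.4   0.52  0.22  1.6  -0.13  1.03 -1.42]
t 41.80 pos [ 553.6 -380.5   26. ] turn [-0.2 -0.3 -0.3] shift now-axes [-204.  -176.5 -104.4] after-turn axes [-203.7 -177.  -104. ] w 0.591 F [1.6 3.2 6.7]
```

```bash
python3 -m pendant '[[[0,0,0],[0,0,-0.052],1],[[0,0,0],[0,0,-0.052],1],[[0,0,0],[-0.0407,-0.0354,0],1],[[0,0,0],[-0.0407,-0.0354,0],1],[[0,0,0],[-0.0407,-0.0354,0],1],[[0,0,0],[-0.0407,-0.0354,0],1],[[0,0,0],[-0.0407,-0.0354,0],1],[[0,0,-10.5],[0,0,0],1]]'
python3 -m pendant '[[[0,0,-10.5],[0,0,0],1],[[0,0,-10.5],[0,0,0],1],[[0,0,0],[0,0,0],1],[[0,0,0],[0,0,0],1]]'
python3 - <<'E'
from h import *
st()
for n in("top","side"):
    im=eyes.get_image(n);cv2.imwrite(f"pics/{n}9.png",im["color"][:,:,::-1])
    w=cloud(im); print(n);blobs(w,.15,.175,(.38,.55,-.2,-.08),20)
go(.4618,-.127,.075,-87.3)
a=cv2.imread("pics/side9.png")[180:380,200:400]; cv2.imwrite("pics/c9.png",cv2.resize(a,None,fx=3,fy=3))
E
```

```text
time: 42.8
position: [0.4585, -0.1223, 0.1272]
tool_rot: [-3.099, 0.496, 0.0]
ft_force: [-0.6, 0.0, -3.5]
grip_width: 0.594
time: 43.3
position: [0.46, -0.127, 0.1275]
tool_rot: [-3.139, -0.055, -0.002]
ft_force: [0.5, 0.2, -3.6]
grip_width: 0.598
t 43.30 pos [ 0.46   -0.127   0.1275] w 0.598 F [ 0.5  0.2 -3.6] T [-0.05  0.12  0.  ]
 tool x [0.999 0.035 0.002] y [ 0.035 -0.999 -0.002] z [ 0.002  0.002 -1.   ] q [ 0.11  0.02  0.1   1.99 -0.01  1.12 -1.32]
top
side
ctr 461.4 -104.5 size 21 x 15 ang 16.9 z 160.5 n 82 px [294. 251.]
ctr 421.0 -128.8 size 52 x 11 ang 88.7 z 158.7 n 148 px [275. 269.]
t 43.40 pos [ 460.1 -126.9  127.5] turn [-0.1 -0.1 -0.6] shift now-axes [ 1.6  0.2 52.5] after-turn axes [ 1.7  0.2 52.5] w 0.593 F [-0.1 -0.2 -2.6]
```

View pics/c9.png

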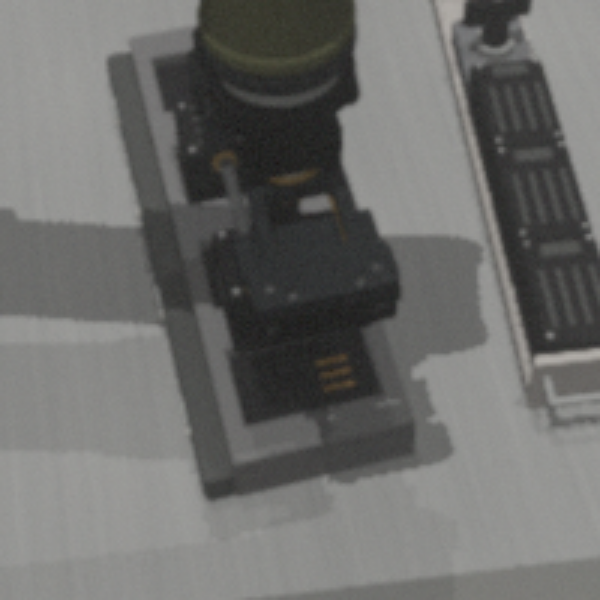

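```bash
python3 -m pendant '[[[0,0,-0.6],[0.003,-0.0003,0.035],1],[[0,0,0],[0,0,0.025],1],[[0,0,0],[0,0,0.006],1],[[0,0,0],[0,0,0.005],1],[[0,0,0],[0,0,0.003],1],[[0,0,0],[0,0,0],1]]'
python3 -c "
from h import *
st()"
```

```text
time: 44.15
position: [0.4638, -0.1264, 0.0541]
tool_rot: [-3.139, -0.077, -0.004]
ft_force: [0.5, 0.2, -3.0]
grip_width: 0.594
t 44.15 pos [ 0.4638 -0.1264  0.0541] w 0.594 F [ 0.5  0.2 -3. ] T [-0.04  0.19  0.04]
 tool x [0.999 0.049 0.003] y [ 0.049 -0.999 -0.002] z [ 0.003  0.002 -1.   ] q [ 0.11  0.12  0.1   2.06 -0.02  0.96 -1.29]
```

```bash
python3 -m pendant '[[[0,0,0],[0,0,0.003],1],[[0,0,0],[0,0,0.0015],1],[[0,0,0],[0,0,0],-0.6],[[0,0,0],[0,0,0],-0.6],[[0,0,0],[0,0,0],-0.6],[[0,0,0],[0,0,-0.05],-0.6],[[0,0,0],[0,0,-0.06],-0.6],[[0,0,0],[0,0.05,-0.03],-0.6]]'
python3 -m pendant '[[[0,0,0],[0,0.06,0],-0.6],[[0,0,0],[0,0.06,0],-0.6],[[0,0,0],[0,0.06,0],-0.6],[[0,0,0],[0,0,0],-0.6],[[0,0,0],[0,0,0],-0.6]]'
python3 - <<'E'
from h import *
st()
for n in("top","side"):
    im=eyes.get_image(n);cv2.imwrite(f"pics/{n}10.png",im["color"][:,:,::-1])
    w=cloud(im); print(n);blobs(w,.075,.1,(.4,.7,-.2,.3),20);blobs(w,.052,.066,(.5,.85,-.5,.1))
E
```

```text
time: 45.15
position: [0.4681, -0.1736, 0.1928]
tool_rot: [-3.138, -0.089, -0.012]
ft_force: [1.2, -0.8, 0.2]
grip_width: 0.805
time: 45.78
position: [0.4744, -0.3557, 0.1883]
tool_rot: [-3.138, -0.077, -0.002]
ft_force: [-0.5, 0.7, 0.1]
grip_width: 0.802
t 45.77 pos [ 0.4744 -0.3557  0.1883] w 0.802 F [-0.5  0.7  0.1] T [-0.01  0.18  0.02]
 tool x [0.999 0.049 0.002] y [ 0.049 -0.999 -0.003] z [ 0.001  0.003 -1.   ] q [ 0.34  0.22  0.3   1.66 -0.07  1.28 -0.87]
top
ctr 661.8 136.6 size 53 x 12 ang 5.4 z 81.6 n 157 px [255. 180.]
ctr 463.2 -126.6 size 85 x 53 ang 2.3 z 82.4 n 1117 px [385. 282.]
ctr 454.2 56.5 size 83 x 49 ang 1.3 z 82.3 n 1105 px [293. 284.]
ctr 646.2 -33.1 size 257 x 53 ang 85.4 z 60.3 n 3060 px [339. 192.]
side
ctr 446.6 56.3 size 71 x 55 ang 1.7 z 80.7 n 532 px [273. 222.]
ctr 433.4 -128.3 size 55 x 31 ang 85.2 z 80.7 n 390 px [285. 293.]
ctr 640.9 -81.8 size 157 x 52 ang 84.4 z 58.8 n 1212 px [389. 269.]
```

View pics/top10.png

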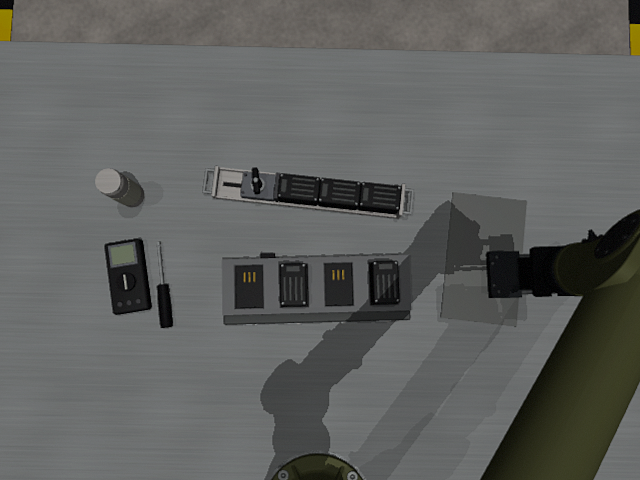

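View pics/side10.png

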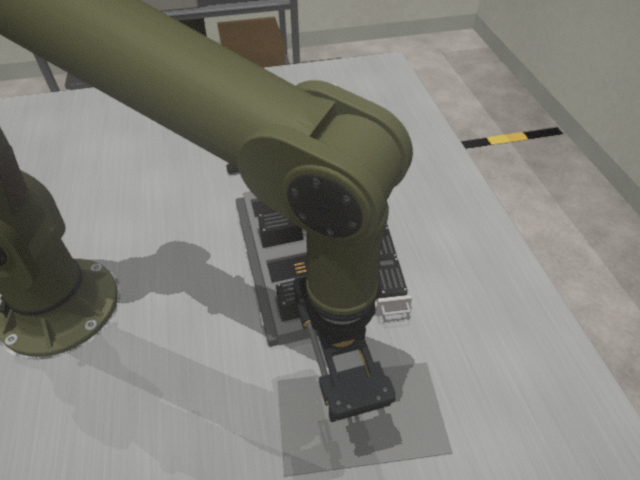

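All placed. The bay 0 and bay 2 packs show tops at 82 mm, seated. The row spans 257 mm and ends at y ≈ 0.0925, against a stop face at about 0.092. The knob bar is at 5.4°, roughly 1.39 rad, and the bystanders haven't moved. Handing in.

```bash
python3 -c "
from bench import order
print(order.close_job())"
```

```text
the job is handed in; nothing more can be done
None
```

The job is handed in, finished at about 46 s on the robot's clock. No verdict was reported.

**What I did**
- I freed the knob and slid the stop back.
- I squared the skew pack down into bay 2.
- I moved the packs from bays 3, 0 and 1 into the tray, pressing each one up until I felt contact of about 5–7 N.
- I slid the stop up to the last pack with about 5 N and clamped the knob.
- I re-found the mat pack, which had been knocked about 45 mm aside, and seated it in bay 0.

**Last checks**
- **Bays:** the packs in bays 0 and 2 have their tops at 82 mm, which is seated height. Their centres are within about 2 mm of the bay centres.
- **Row:** three packs with tops at 60 mm span 254–257 mm in the top view. The last pack is within about 1 mm of the stop face, inside measuring error.
- **Knob:** about 1.37–1.39 rad from the bar's angle in the top view.
- **Bystanders:** the meter, screwdriver and spray can look unmoved; I judged this from the top picture without measuring it.

**Disagreements**
- The two cameras differed by 1–2 mm in position.
- In the final side view the arm hid part of the scene, so the last row length and the bay 0 position come from the top view only. The slide the arm measured put the stop at about 0.2505 m, where the packs need 0.252 m; I put that down to measuring error, since I felt contact.

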